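# Load the sample carriage into the gauge stand and bolt it in

### The job

Take the carriage with the sample bottle by its upright handle and slide it into the gauge stand, its stem running along the slot in the top: straight in, then sideways until the stem is fully home at the end of the side slot. Then slide the bolt fully shut across the mouth of the slot. Keep the bottle standing in the carriage and leave the other things on the bench where they are.

Things in the scene. Friction and masses are not known exactly. Their poses are not given: they have to be found in the camera images.
- stand: gauge stand, fixed: flat grey roof, 100 to 106 mm above the bench, on side and back walls, open at its mouth; a housing 92 mm high stands behind it (y to 228 mm). Origin on the bench under the middle of the slot's mouth; y points straight in, x towards the side slot, z up. Roof: x -50 to 92, y 0 to 183 mm. Free inside: x -44 to 86, y up to 177 mm, bare bench below
- mouth (a point): middle of the mouth of the L-shaped slot through the roof, at the roof's top, 106 mm above the bench; in the stand's frame (0, 0). The entry slot is 24 mm wide (stand x -12 to 12 mm) and runs from here to y 107 mm. Beside it the bolt's guides stand on the roof at y 5 to 29 mm, up to 119 mm above the bench
- corner (a point): where the centre lines of entry slot and side slot meet, at the roof's top; in the stand's frame (0, 95 mm). The side slot is 24 mm wide (y 83 to 107 mm) and ends at x 46 mm
- home (a point): where the stem's axis is when the stem touches the end of the side slot, midway across it, at the roof's top; in the stand's frame (40 mm, 95 mm). The stem has 6 mm of play to either side across the slot
- bolt (a joint): steel bolt on the roof just inside the mouth; slides along the stand's x. 0 = fully shut against its stop, tip across the entry slot; 0.06 m = fully open. It starts 0.045 to 0.060 m open, clear of the slot, and stays where it is left; about 2 N moves it. To shut it push its knob towards the stand's -x
- bolt_knob (a point): top centre of the bolt's upright round black knob, 16 mm diameter, standing from 115 mm to 151 mm above the bench; in the stand's frame at y 17 mm, x 34 mm + the bolt's joint value
- carriage: loose carriage, about 0.4 kg: plate 74 x 112 mm, 10 mm thick, lying on the bench, with an upright round stem of 12 mm diameter under a black block handle. Origin on the underside, under the stem; y points from stem to bottle. Plate: x -37 to 37, y -40 to 72 mm. It goes in with its y along the stand's y (within 0.1 rad), sliding on the bench or carried up to 10 mm above it
- carriage_grip (a point): centre of the handle, on the stem's axis 141 mm above the underside. The handle is 36 mm wide along the carriage's x, 14 mm thick along its y (grasp across these 14 mm) and reaches from 122 to 160 mm above the underside; axes as the carriage's
- seat (a point): centre of the round recess (45 mm diameter, 6 mm deep) in the carriage in which the bottle stands, at the recess's floor: 40 mm from the stem along the carriage's y, 4 mm above the plate's underside
- sample_bottle: closed clear sample bottle with a black cap, 42 mm diameter, 78 mm tall, standing loose in the recess of the carriage; origin at the centre of its underside, z up; its top is 82 mm above the carriage's underside
- brown_bottle: bystander: brown bottle with a black cap, 60 mm diameter, 110 mm tall, to the right of the carriage; origin under its centre
- small_bottle: bystander: clear bottle with a black cap, 48 mm diameter, 90 mm tall, to the left of the stand; origin under its centre
- beaker: bystander: glass beaker, 54 mm diameter, 68 mm tall, at the back right; origin under its centre
- tape: bystander: roll of brown tape lying flat, 90 mm diameter, 48 mm high, on the right; origin under its centre
- tower_corner (a point): upper front right corner of the black computer tower that stands fixed on the left of the bench, 398 mm above the bench; from here the tower reaches 440 mm back (+x) and 153 mm to the left (+y), turned 0.08 rad. Keep the arm clear of it
Not all that is in view belongs to the job. What is shaped like the carriage but blue is not meant.

How it is judged:
On the way, in this order (a step that is already met when the one before it is completed fails the run):
1. the carriage's stem is home at the end of the side slot, within 8 mm, with the bottle standing in its recess (x of carriage in the frame of stand above 0.032 m and horizontal distance between carriage and home below 0.011 m and height (world z) of carriage below 0.015 m and distance between sample_bottle and seat below 0.01 m), for 0.2 s.
2. the bolt is shut, within 8 mm, with the stem still home (value of joint bolt below 0.008 m and x of carriage in the frame of stand above 0.032 m), for 0.2 s.
At the end, for the whole second after the job is handed in: the carriage lies flat on the bench under the stand with its stem home at the end of the side slot (not more than 8 mm short of the end and 11 mm from the home point), the bottle stands upright in its recess (within 8 mm), the bolt is shut to within 8 mm, all released and at rest (all of step 2 and horizontal distance between carriage and home below 0.011 m and height (world z) of carriage below 0.003 m and angle between carriage's own z axis and vertical below 0.05 rad and distance between sample_bottle and seat below 0.008 m and angle between sample_bottle's own z axis and vertical below 0.1 rad and linear speed of each of carriage, sample_bottle below 0.02 m/s); the robot touches nothing.
It fails at once if the bottle comes out of its recess or tips (distance between sample_bottle and seat above 0.02 m or angle between sample_bottle's own z axis and vertical above 0.5 rad).
It fails at once if a bystander is moved more than 30 mm (distance of any of brown_bottle, small_bottle, beaker, tape from where it was at the start of the episode above 0.03 m).
It also fails if it takes over 58 s, if anything falls off the work surface, if the arm or the gripper's body presses on something with over 40 N, if the wrist force passes 120 N, or if a joint passes its speed limit or range.

### The arm

A 7-joint arm with a two-finger parallel gripper is mounted at the origin on a cart in front of the work surface, level with it; the furniture and walls round the work are solid. World frame = base frame: x ahead of the robot, y to its left, z up, the work surface at z = 0. Lengths are in m, angles in rad, forces in N, time in s.
With the tool pointing down it reaches from about 0.4 to 0.85 m from the base axis. Payload 10.4 kg.
Tool frame: the origin (TCP) lies where the fingers leave the gripper's body, on its centre line; the fingertips stand 70 mm ahead of it and the grasp point (between the pads) lies r.grip_depth ahead of it (r.grip_depth is the distance from the TCP to the grasp point, in m); z points along the fingers, y is the direction in which the jaws open and shut (so a half turn about z gives the same grasp; the last joint's range is limited). The gripper opens to 87 mm and grips with 3 to 60 N. Pads are 19 mm wide; open, the fingers measure 117 mm over their backs; the gripper's body (75 mm by 190 mm) begins 51 mm behind the grasp point.
Start: joints at [-1.297, 0.332, -0.065, 1.46, 0.022, 1.35, -0.088], TCP at [0.183, 0.598, 0.292] pointing down, gripper open.
Joint ranges: [-2.6, 2.6], [-0.5, 2.12], [-1.47, 1.34], [0.16, 2.42], [-1.27, 4.41], [0.06, 2.06], [-2.6, 2.6]. Speed limits (rad/s): [2.22, 2.22, 2.79, 2.79, 3.14, 3.14, 3.14].

### API

Orientations are given as a unit quaternion [x, y, z, w].
In Python, from bench import monitor, viewer, workorder, nets, r gives the robot as it stands.
- The arm moves only by the tool drive_tool, never from a script. Its argument "plan" is a list of rows, each an object of numbers: "rx", "ry", "rz": the turn, a rotation vector about the tool's x, y, z in units of 360 degrees (1.0 is 360 degrees); "x", "y", "z": the shift along the tool's x, y, z in units of 1000 mm (1.0 is 1000 mm); "fingers": the opening, from 0 (shut) to 1 (fully open). In form: [{"rx": .., "ry": .., "rz": .., "x": .., "y": .., "z": .., "fingers": ..}, ...]. A call has 1 to 12 rows; each row is the pose to reach, as a shift and turn from the pose commanded when the call began, along the tool's axes at that moment, turning the shorter way round; what a row does not reach only later rows make up. A row lasts 1/8 s, in which the tool goes at most 62.5 mm and 10.7 degrees, less where a joint would pass 70% of its speed; a pose out of reach is approached as far as the arm can. A call with a number of a shift or a turn outside -1 to 1 is refused whole. A call with a gripper value outside its range is refused whole. The fingers move at their own pace and stop on an object; "squeeze" is the grip in N (left out, the last holds). Time passes only in rows, so rows that repeat a pose let the fingers close. It gives the time, the measured TCP pose, the force and the opening at its end, in the units of the state.
- monitor.read_state(): the state, without advancing time (a new reading comes with each control period).
- viewer.camera(name): name is "side" or "top"; returns a dict with "color" (384x512x3 uint8, red, green, blue), "depth" (384x512 float32, m along the optical axis (not along the pixel's ray), 0 where there is no reading), "camera_matrix" (3x3 intrinsics, pixels), "xyz" and "rotation" of the camera in the world. Camera axes: x right, y down, z forward; pixel columns grow to the right and rows downward; lengths in m; the calibration is good to about 2 mm. A picture is of the moment at which its call begins.
- workorder.close_job(): hands the job in, once; it reports no verdict.
Trained networks look in the newest picture that a camera, given by its name, has taken for a name from the list of things; names that differ only in an ending like _2 or _b are one class to them, and where a whole thing is asked for, a point or a joint stands for the part that bears it (a point fixed in the world has none). Each returns a list of dicts, best first, with "confidence" (0 to 1); they miss things now and then, are a little off and sometimes report something else, mostly with a low value. They report only what shows in the picture. A call takes as long as a camera call. They do not tell look-alikes from the thing itself.
- nets.find_in(label, camera): "centre" ([x, y, z] in m, in world coordinates, good to about 4 mm: the middle of the surface that is visible of it).
- nets.regions_of(label, camera): "region" (384x512 bool, what is visible of it).
The state is a dict: "time": time; "joint_positions": joint angles; "joint_vel": joint speeds; "joint_torque": joint torques, N m; "ee_pos": TCP position; "eef_rot": TCP orientation; "ft_force": force on the tool from outside, world axes, zero at the start; "torque": the same for the moment, N m; "width": finger opening in m.
Only numpy, scipy, OpenCV 4.12 (cv2) and the standard library are available. Lean on these libraries where they do the work, as an engineer would, in place of code of your own. Each camera call takes 0.05 s, during which the arm holds its last target.

## Working session

There is one attempt and no reset: what is moved stays moved. The work goes in short steps, Python scripts to look and compute and a tool call to move; the robot and the scene stay as the last step left them, time stands still between calls to the robot, and variables do not carry over. Pictures are saved under pics/ and viewed, and the job is handed in when it is done.

Besides the shell and the picture viewer there is one more tool, called as name([rows], argument=value, ...), one row to a line, values as JSON. drive_tool: Moves the arm, as the interface text tells. Its arguments: {"type":"object","properties":{"plan":{"type":"array","items":{"type":"object","properties":{"rx":{"type":"number","minimum":-1,"maximum":1},"ry":{"type":"number","minimum":-1,"maximum":1},"rz":{"type":"number","minimum":-1,"maximum":1},"x":{"type":"number","minimum":-1,"maximum":1},"y":{"type":"number","minimum":-1,"maximum":1},"z":{"type":"number","minimum":-1,"maximum":1},"fingers":{"type":"number"}}}},"squeeze":{"type":"number"}},"required":["plan"]}

```bash
ls; mkdir -p pics; python3 - <<'E'
from bench import monitor, viewer, workorder, nets, r
import cv2,numpy as np,pickle
s=monitor.read_state(); print(s, r.grip_depth)
for n in("side","top"):
    c=viewer.camera(n); pickle.dump(c,open(f'pics/{n}0.pkl','wb'))
    cv2.imwrite(f'pics/{n}0.png',c["color"][:,:,::-1]); print(n,c["xyz"],c["rotation"],c["camera_matrix"])
    for l in ["stand","mouth","corner","home","bolt_knob","carriage","carriage_grip","seat","sample_bottle","brown_bottle","small_bottle","beaker","tape","tower_corner"]:
        try: print(l,[(np.round(d["centre"],3).tolist(),round(d["confidence"],2)) for d in nets.find_in(l,n)][:4])
        except Exception as e: print(l,e)
E
```

```text
pics
{'time': 0.0, 'joint_positions': array([-1.29657108,  0.33289153, -0.06472123,  1.46094271,  0.02160725,
        1.34986939, -0.08853842]), 'joint_vel': array([-1.42800763e-04, -1.22063019e-04, -1.31765641e-03, -4.97197309e-04,
       -1.45119429e-04, -3.28158331e-04, -7.97169956e-05]), 'joint_torque': array([ 7.35246194e-04, -6.23264194e+01,  2.47703085e-02, -3.89883971e+01,
       -6.14519650e-02,  4.00011067e-02,  1.36633084e-04]), 'ee_pos': array([0.1827123 , 0.59740298, 0.29144097]), 'eef_rot': array([ 1.47866250e-01,  9.89007114e-01, -7.03767082e-04, -7.27123361e-05]), 'ft_force': array([ 0.39283823, -0.10625292, -0.00852434]), 'torque': array([ 0.01785396,  0.00300776, -0.04406034]), 'width': 0.08699059365239092} 0.051
side [ 0.21514667 -0.85299343  0.9560942 ] [ 0.88769449 -0.1520501   0.06538373 -0.42965594] [[355.3073325    0.         258.7101793 ]
 [  0.         355.3073325  191.52869749]
 [  0.           0.           1.        ]]
stand [([0.455, 0.162, 0.108], 0.64)]
mouth [([0.454, 0.162, 0.113], 0.72)]
corner [([0.452, 0.163, 0.106], 0.94)]
home [([0.457, 0.166, 0.
[... 1052 characters left out ...]
0.544, 0.113, 0.116], 0.57)]
carriage [([0.507, -0.18, 0.01], 0.87), ([0.702, 0.187, 0.008], 0.85), ([0.578, -0.38, 0.04], 0.65)]
carriage_grip [([0.696, 0.194, 0.006], 0.87), ([0.51, -0.18, 0.015], 0.72)]
seat [([0.696, 0.195, 0.008], 0.88), ([0.503, -0.183, 0.01], 0.73), ([0.468, 0.196, 0.103], 0.17)]
sample_bottle [([0.577, -0.379, 0.042], 0.61)]
brown_bottle [([0.384, -0.37, 0.11], 0.8)]
small_bottle [([0.354, 0.335, 0.092], 0.44)]
beaker [([0.708, -0.306, 0.025], 0.65)]
tape [([0.576, -0.383, 0.038], 0.7), ([0.466, 0.2, 0.104], 0.23)]
tower_corner it knows: beaker, bolt, bolt_knob, brown_bottle, carriage, carriage_grip, corner, home, mouth, sample_bottle, seat, small_bottle, stand, tape
```

```bash
python3 - <<'E'
import cv2
a=cv2.imread('pics/side0.png');b=cv2.imread('pics/top0.png')
cv2.imwrite('pics/side0b.png',cv2.resize(a,(800,600),interpolation=2));cv2.imwrite('pics/top0b.png',cv2.resize(b,(800,600),interpolation=2))
E
```

```text
(no output)
```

View pics/side0b.png

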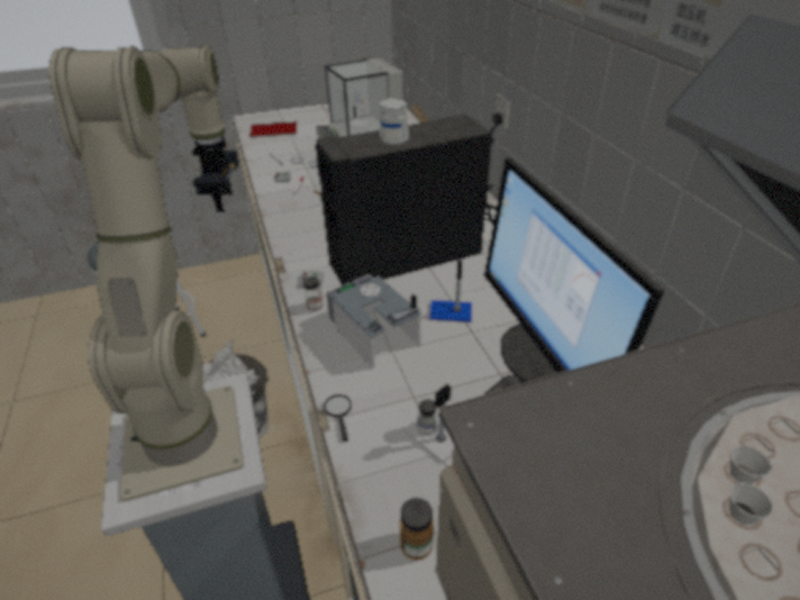

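View pics/top0b.png

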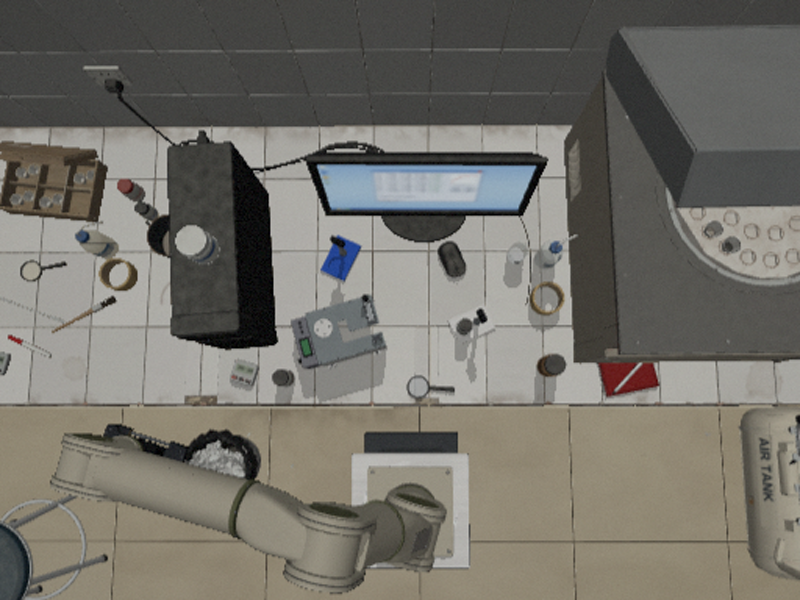

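```bash
python3 - <<'E'
import cv2,numpy as np
b=cv2.imread('pics/top0.png')
cv2.imwrite('pics/topcrop.png',cv2.resize(b[175:250,180:330],(800,400),interpolation=cv2.INTER_CUBIC))
a=cv2.imread('pics/side0.png')
cv2.imwrite('pics/sidecrop.png',cv2.resize(a[165:290,190:310],(576,600),interpolation=cv2.INTER_CUBIC))
E
```

```text
(no output)
```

View pics/topcrop.png

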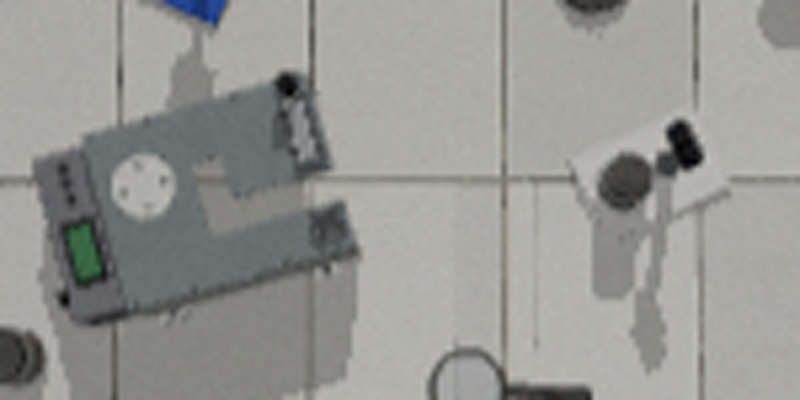

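View pics/sidecrop.png

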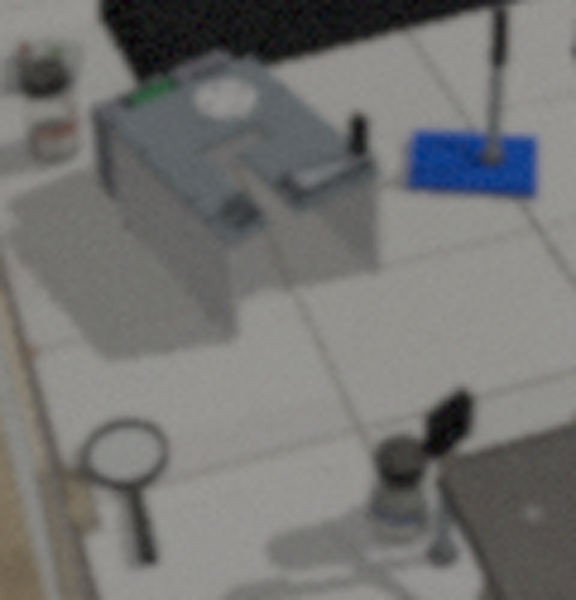

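```bash
cat > h.py <<'E'
import numpy as np,cv2,pickle
from scipy.spatial.transform import Rotation as R
def cloud(c):
    K=c["camera_matrix"];d=c["depth"];v,u=np.mgrid[:384,:512]
    p=np.stack([(u-K[0,2])/K[0,0]*d,(v-K[1,2])/K[1,1]*d,d],-1)
    return p@R.from_quat(c["rotation"]).as_matrix().T+c["xyz"]
def proj(c,P):
    P=np.atleast_2d(P);q=(P-c["xyz"])@R.from_quat(c["rotation"]).as_matrix();K=c["camera_matrix"]
    return np.stack([q[:,0]/q[:,2]*K[0,0]+K[0,2],q[:,1]/q[:,2]*K[1,1]+K[1,2]],-1)
def fr(p):
    x,y,t=p;return np.array([[np.cos(t),-np.sin(t),0],[np.sin(t),np.cos(t),0],[0,0,1]]),np.array([x,y,0])
def tw(p,P):
    M,o=fr(p);return np.atleast_2d(P)@M.T+o
E
python3 - <<'E'
from h import *
for n in("top","side"):
    c=pickle.load(open(f'pics/{n}0.pkl','rb'));P=cloud(c)
    g=(P[...,0]>.3)&(P[...,0]<.75)&(P[...,1]>-.3)&(P[...,1]<.36)&(c["depth"]>0)
    z=P[...,2]
    # bench
    b=g&(abs(z)<.02);print(n,"bench z",np.median(z[b]),z[b].std())
    st=g&(z>.09)&(z<.125)&(P[...,1]>.05)&(P[...,1]<.31);print("roof z",np.percentile(z[st],[5,25,50,75,95]),st.sum())
    hd=g&(z>.115)&(P[...,1]<-.1);print("handle",hd.sum(),P[hd].mean(0),np.percentile(z[hd],[5,50,95]) if hd.any() else 0)
    bt=g&(z>.06)&(z<.1)&(P[...,1]<-.1);print("bottle",bt.sum(),P[bt].mean(0))
    pl=g&(z>.005)&(z<.02)&(P[...,1]<-.1);print("plate",pl.sum(),P[pl].mean(0))
    kb=g&(z>.125)&(P[...,1]>.05)&(P[...,1]<.31);print("knob",kb.sum(),P[kb].mean(0),np.percentile(z[kb],[5,50,95]))
E
```

```text
top bench z 0.0018033854671186678 0.005160126229320006
roof z [0.09243906 0.103578   0.10777489 0.11124367 0.11686951] 1555
handle 41 [ 0.51284652 -0.18257375  0.15693454] [0.13809279 0.1588648  0.16507919]
bottle 82 [ 0.5415121  -0.17711064  0.0801131 ]
plate 1032 [ 0.51687294 -0.19095767  0.00920833]
knob 67 [0.65072413 0.16335279 0.15034597] [0.12635429 0.15471509 0.16502794]
side bench z 9.171358853710121e-05 0.0038421144079179375
roof z [0.09282427 0.10431058 0.1062289  0.10817968 0.11560374] 1210
handle 121 [ 0.5070681  -0.19248768  0.14756283] [0.126579   0.14929876 0.16116569]
bottle 117 [ 0.49049802 -0.15763745  0.07759528]
plate 395 [ 0.47889775 -0.18042266  0.01091113]
knob 79 [0.63989286 0.15083806 0.14612465] [0.12777832 0.14786044 0.16091557]
```

```bash
cat > fit.py <<'E'
from h import *
from scipy.optimize import minimize,differential_evolution
def rays(c,z0):
    K=c["camera_matrix"];v,u=np.mgrid[:384,:512]
    d=np.stack([(u-K[0,2])/K[0,0],(v-K[1,2])/K[1,1],np.ones_like(u,float)],-1)@R.from_quat(c["rotation"]).as_matrix().T
    t=(z0-c["xyz"][2])/d[...,2];return (c["xyz"]+d*t[...,None])[...,:2]
def box(q,x0,x1,y0,y1):
    return np.maximum(np.maximum(x0-q[:,0],q[:,0]-x1),np.maximum(y0-q[:,1],q[:,1]-y1))
def loc(p,Q):
    M,o=fr(p);return (Q-o[:2])@M[:2,:2]
def cost_stand(p,Q,obs,s=.0015):
    q=loc(p,Q);d=box(q,-.05,.092,0,.183)
    sl=np.minimum(box(q,-.012,.012,-.1,.107),box(q,-.012,.046,.083,.107))
    d=np.maximum(d,-sl)
    m=1/(1+np.exp(np.clip(d/s,-50,50)))
    w=(q[:,1]<.175)
    return (((m-obs)**2)*w).sum()+ ((obs*(~w))*.0).sum()
def fitstand(c,s=.0015):
    P=cloud(c);Q=rays(c,.106);sel=(Q[...,0]>.33)&(Q[...,0]<.64)&(Q[...,1]>.06)&(Q[...,1]<.34)&(c["depth"]>0)
    obs=(P[...,2]>.094)[sel].astype(float);Q=Q[sel]
    r=differential_evolution(cost_stand,[(.4,.58),(.05,.2),(-.2,.6)],args=(Q,obs,s),seed=1,maxiter=200,popsize=20)
    return r.x,r.fun
E
python3 - <<'E'
from fit import *
for n in("top","side"):
    c=pickle.load(open(f'pics/{n}0.pkl','rb'));print(n,*fitstand(c))
    p,_=fitstand(c)
    a=cv2.resize(c["color"][:,:,::-1],None,fx=5,fy=5,interpolation=cv2.INTER_CUBIC)
    L=lambda pts,z:cv2.polylines(a,[np.int32((proj(c,tw(p,[(x,y,z) for x,y in pts]))+.5)*5)],True,(0,0,255),1)
    L([(-.05,0),(-.012,0),(-.012,.107),(.046,.107),(.046,.083),(.012,.083),(.012,0),(.092,0),(.092,.183),(-.05,.183)],.106)
    u,v=proj(c,tw(p,[(.02,.09,.106)]))[0]
    cv2.imwrite(f'pics/fit_{n}.png',a[int(v*5)-250:int(v*5)+250,int(u*5)-300:int(u*5)+300])
E
```

```text
top [0.48894276 0.07980149 0.28442867] 30.207770487664703
side [0.48329868 0.07087422 0.29079666] 97.13271952960297
```

View pics/fit_top.png

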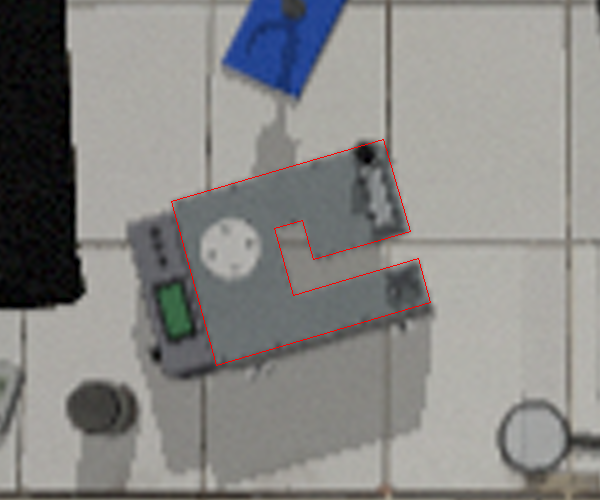

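View pics/fit_side.png

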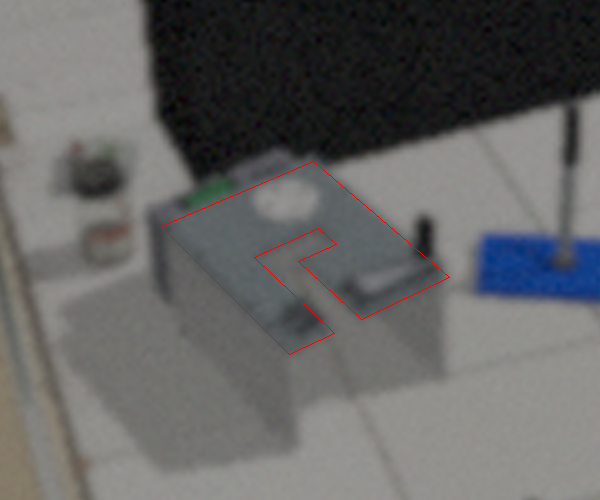

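```bash
cat > fitc.py <<'E'
from fit import *
B=np.array([(x,y,z) for x in(-.018,.018) for y in(-.007,.007) for z in(.122,.160)])
PL=np.array([(x,y,z) for x in(-.037,.037) for y in(-.04,.072) for z in(0,.010)])
def sil(c,pts,u0,v0,w,h,S=8):
    q=(proj(c,pts)+.5-[u0,v0])*S
    m=np.zeros((h*S,w*S),np.uint8)
    cv2.fillConvexPoly(m,cv2.convexHull(np.int32(np.round(q*16))),255,shift=4)
    return cv2.resize(m,(w,h),interpolation=cv2.INTER_AREA)/255.
def hmask(c,near,rad=.06):
    P=cloud(c);g=c["color"].max(-1).astype(float)
    return P,g
E
python3 - <<'E'
from fitc import *
for n in("top","side"):
    c=pickle.load(open(f'pics/{n}0.pkl','rb'));u,v=proj(c,[.51,-.18,.14])[0].astype(int)
    P=cloud(c)
    print(n,u,v);g=c["color"].mean(-1).astype(int)
    print(g[v-9:v+10,u-10:u+11]);print((P[v-9:v+10,u-10:u+11,2]*1000).astype(int))
E
```

```text
top 306 202
[[166 163 166 164 163 166 163 164 164 166 164 165 164 167 137 177 171 173
  173 170 172]
 [167 168 164 167 166 165 164 164 166 164 164 166 168 174 139 176 174 172
  171 170 172]
 [167 165 165 165 166 165 163 165 165 164 169 173 173 174 150 177 173 175
  170 174 172]
 [167 165 165 167 167 166 165 164 168 172 175 176 176 178 172 177 173 174
  171 169 174]
 [164 166 165 165 166 163 169 170 175 182 136 111 131 178 179 174 172 171
  173 174 174]
 [167 166 166 166 168 172 174 175 179 121  67  21  59 124 179 176 171 173
  172 173 173]
 [164 165 167 173 176 177 179 179 154  54  23  22  26  92 175 177 175 173
  173 174 174]
 [171 175 176 179 176 180 180 182 168  47  18  28  25  60 124 175 178 175
  172 175 172]
 [178 179 180 181 181 180 179 180 179  93  26  24  15  19  91 175 176 175
  175 171 172]
 [181 180 181 180 179 181 182 180 182 142  40   2  15  23  57 124 176 176
  174 172 175]
 [140 146 141 162 178 179 180 141 124 105  42   9  24  24  20  92 174 175
  175 171 174]
 [ 85  87  86 103 126 180 183  95  64  60  55  19  10  20  24  56 175 179
  178 172 174]
 [ 69  65  63  60  7
[... 4992 characters left out ...]
1  -3  -3   0 153 155 157 157 158 152 149 144 143 137   0   1
   -1  -2   0]
 [ -1   1  -2   0   2  -1 147 151 154 153 147 148 143 143 138 133  -3   0
    0   1   0]
 [ 83  79  80   1   0  -1 145 148 148 149 147 145 139 136 133 129   0   2
    1  -1  -1]
 [ 82  80  84  82  81   0 139 141 145 144 141 138 134 130 126   2   0   0
    2  -2  -1]
 [ 81  82  81  81  81  80 133 139 139 140 135 133 131 127   0   0   0   3
    0  -1 437]
 [ 80  81  78  82  78  80 130 133 133 137 132 127 125   0   2  -1   0 436
  437 438 438]
 [ 80  79  81  82  82  80 126 128 131 131 126 121 116 438 435 438 438 437
  437 434 435]
 [ 79  81  81  81  81  78  79 125 126 127 436 437 437 438 437 436 436 434
  435 435 435]]
```

```bash
cat >> fitc.py <<'E'
def handlefit(cs,zt=.118,guess=(.51,-.185,.3),zoff=0):
    D=[]
    for c in cs:
        P=cloud(c);u,v=proj(c,[guess[0],guess[1],.14])[0].astype(int);u0,v0=u-16,v-16
        o=(P[v0:v0+32,u0:u0+32,2]>zt)&(np.hypot(P[v0:v0+32,u0:u0+32,0]-guess[0],P[v0:v0+32,u0:u0+32,1]-guess[1])<.05)
        D.append((c,u0,v0,o.astype(float)))
    def f(p):
        return sum(((sil(c,tw(p,B+[0,0,zoff]),u0,v0,32,32)-o)**2).sum() for c,u0,v0,o in D)
    r=differential_evolution(f,[(guess[0]-.03,guess[0]+.03),(guess[1]-.03,guess[1]+.03),(guess[2]-.5,guess[2]+.5)],seed=1,maxiter=60,popsize=12,polish=False)
    return r.x,r.fun
E
python3 - <<'E'
from fitc import *
cs={n:pickle.load(open(f'pics/{n}0.pkl','rb')) for n in("top","side")}
for k in(["top"],["side"],["top","side"]):
    print(k,*handlefit([cs[n] for n in k]))
for n in cs:
    c=cs[n];P=cloud(c);z=P[...,2];h=(np.hypot(P[...,0]-.5,P[...,1]+.145)<.06)&(z>.073)&(z<.092)&(c["color"].max(-1)<80)&(np.hypot(P[...,0]-.5,P[...,1]+.145)<.045)
    print(n,"cap",h.sum(),P[h].mean(0),np.ptp(P[h],axis=0))
# stand refits
def fs(c,th):
    P=cloud(c);Q=rays(c,.106);sel=(Q[...,0]>.33)&(Q[...,0]<.64)&(Q[...,1]>.06)&(Q[...,1]<.34)&(c["depth"]>0)
    obs=(P[...,2]>th)[sel].astype(float);Q=Q[sel]
    r=minimize(cost_stand,[.489,.08,.284],args=(Q,obs,.0015),method="Nelder-Mead",options=dict(initial_simplex=[[.489,.08,.284],[.485,.08,.284],[.489,.084,.284],[.489,.08,.3]]));return r.x,r.fun
print("top",fs(cs["top"],.094),fs(cs["top"],.085));print("side",fs(cs["side"],.101),fs(cs["side"],.098),fs(cs["side"],.1025))
E
```

```text
['top'] [ 0.51533466 -0.18405624  0.44309402] 2.665359477124183
['side'] [ 0.50959721 -0.18692033  0.53497957] 10.101560938100729
['top', 'side'] [ 0.5110346  -0.18556144  0.49211206] 22.18955786236063
top cap 49 [ 0.49456729 -0.14876771  0.08292927] [0.03051942 0.05160161 0.01805642]
side cap 74 [ 0.49073949 -0.15697983  0.08042482] [0.03246488 0.03054075 0.01140177]
top (array([0.48894225, 0.07980045, 0.28443913]), np.float64(30.207785623162287)) (array([0.48877656, 0.0797146 , 0.28535606]), np.float64(33.218945038352274))
side (array([0.4842453 , 0.07198907, 0.28916767]), np.float64(75.05573925113843)) (array([0.4834258 , 0.0712921 , 0.28516652]), np.float64(81.61136893891381)) (array([0.48437263, 0.07317806, 0.2907633 ]), np.float64(75.6754514922879))
```

```bash
python3 - <<'E'
from fitc import *
c=pickle.load(open('pics/side0.pkl','rb'));P=cloud(c)
a=cv2.resize(c["color"][:,:,::-1],None,fx=5,fy=5,interpolation=cv2.INTER_CUBIC)
z=np.clip(P[...,2]/.16*255,0,255).astype(np.uint8);b=cv2.cvtColor(cv2.resize(z,None,fx=5,fy=5,interpolation=0),8)
def L(im,p,pts,z,col):cv2.polylines(im,[np.int32((proj(c,tw(p,[(x,y,z) for x,y in pts]))+.5)*5)],True,col,1)
S=[(-.05,0),(-.012,0),(-.012,.107),(.046,.107),(.046,.083),(.012,.083),(.012,0),(.092,0),(.092,.183),(-.05,.183)]
for im in(a,b):
    L(im,(.4889,.0798,.2844),S,.106,(0,0,255));L(im,(.4842,.072,.289),S,.106,(0,255,0))
    L(im,(.4889,.0798,.2844),[(-.05,0),(.092,0),(.092,.183),(-.05,.183)],.0,(0,0,255))
u,v=proj(c,[.47,.17,.106])[0]
sl=np.s_[int(v*5)-150:int(v*5)+200,int(u*5)-200:int(u*5)+200]
cv2.imwrite('pics/cmp.png',np.hstack([a[sl],b[sl]]))
E
```

```text
(no output)
```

View pics/cmp.png

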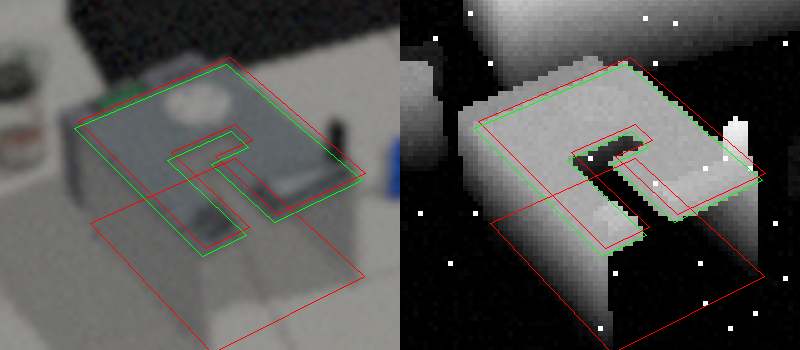

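```bash
cat >> fitc.py <<'E'
a_=np.linspace(0,2*np.pi,24,endpoint=False)
cyl=lambda x,y,r,z0,z1:np.array([(x+r*np.cos(t),y+r*np.sin(t),z) for t in a_ for z in(z0,z1)])
ST=cyl(0,0,.006,.01,.122);BO=cyl(0,.04,.021,.01,.082)
def fullfit(cs,guess,zt=.005,span=.025,N=28,zoff=0):
    D=[]
    for c in cs:
        P=cloud(c);u,v=proj(c,[guess[0],guess[1],.05])[0].astype(int);u0,v0=u-N,v-N
        z=P[v0:v0+2*N,u0:u0+2*N]
        w=(z[...,2]<.2)&(np.hypot(z[...,0]-guess[0],z[...,1]-guess[1])<.13)
        o=cv2.medianBlur((z[...,2]>zt).astype(np.uint8),3)
        D.append((c,u0,v0,o.astype(float),w))
    def f(p):
        s=0
        for c,u0,v0,o,w in D:
            m=np.maximum.reduce([sil(c,tw(p,X+[0,0,zoff]),u0,v0,2*N,2*N,4) for X in(B,PL,ST,BO)])
            s+=(((m-o)**2)*w).sum()
        return s
    r=differential_evolution(f,[(guess[0]-span,guess[0]+span),(guess[1]-span,guess[1]+span),(guess[2]-.35,guess[2]+.35)],seed=1,maxiter=60,popsize=12,polish=False)
    return r.x,r.fun
E
python3 - <<'E'
from fitc import *
cs={n:pickle.load(open(f'pics/{n}0.pkl','rb')) for n in("top","side")}
for n in cs:
    p,f=fullfit([cs[n]],(.511,-.185,.5));print(n,p,f)
    c=cs[n];a=cv2.resize(c["color"][:,:,::-1],None,fx=6,fy=6,interpolation=cv2.INTER_CUBIC)
    for X in(B,PL,ST,BO):
        cv2.polylines(a,[cv2.convexHull(np.int32((proj(c,tw(p,X))+.5)*6))],True,(0,0,255),1)
    u,v=proj(c,tw(p,[0,0,.05]))[0]*6
    cv2.imwrite(f'pics/cf_{n}.png',a[int(v)-180:int(v)+180,int(u)-200:int(u)+200])
a=cv2.imread('pics/cf_top.png');b=cv2.imread('pics/cf_side.png');cv2.imwrite('pics/cf.png',np.hstack([a,b]))
E
```

```text
top [ 0.51398015 -0.18329846  0.39428299] 58.559630911188
side [ 0.51179033 -0.18504027  0.45071744] 35.18808150711265
```

View pics/cf.png

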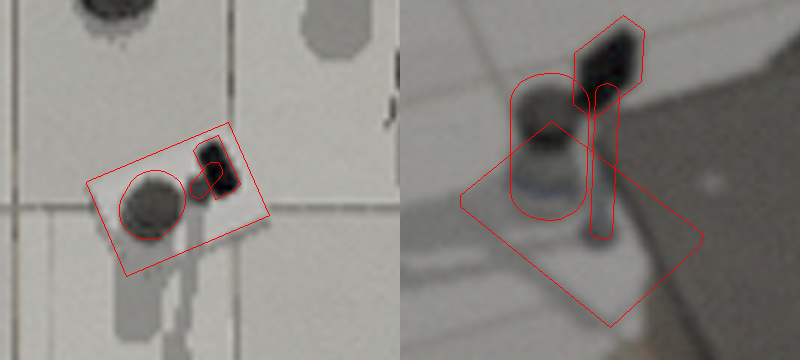

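```bash
python3 - <<'E'
from fitc import *
for n in("top","side"):
    c=pickle.load(open(f'pics/{n}0.pkl','rb'));P=cloud(c)
    m=(abs(P[...,2]-.398)<.012)&(P[...,1]>.15)&(P[...,1]<.6)&(P[...,0]>.25)&(P[...,0]<.95)
    q=P[m][:,:2];print(n,m.sum(),q.min(0),q.max(0))
    r=cv2.minAreaRect(q.astype(np.float32));print(r,cv2.boxPoints(r))
    t=.08;e=np.array([np.cos(t),np.sin(t)]);f=np.array([-np.sin(t),np.cos(t)])
    for s in(1,-1):
        t=.08*s;e=np.array([np.cos(t),np.sin(t)]);f=np.array([-np.sin(t),np.cos(t)])
        a=np.percentile(q@e,1),np.percentile(q@f,1);print(s,"corner",a[0]*e+a[1]*f,np.percentile(q@e,99)-a[0],np.percentile(q@f,99)-a[1])
E
```

```text
top 4966 [0.43759142 0.15003255] [0.88682494 0.5549241 ]
((0.6705318689346313, 0.33992713689804077), (0.4441933035850525, 0.40358951687812805), 4.172333240509033) [[0.43434197 0.5250281 ]
 [0.46370572 0.12250818]
 [0.9067218  0.15482616]
 [0.877358   0.5573461 ]]
1 corner [0.46849086 0.14575212] 0.4338190910507937 0.3767638031958
-1 corner [0.42241056 0.2090522 ] 0.43527675306470726 0.3682453632357267
side 1735 [0.43201359 0.15011604] [0.88069791 0.5557138 ]
((0.6661843061447144, 0.3409099578857422), (0.4451950490474701, 0.4051618278026581), 4.372806072235107) [[0.4287888  0.52592903]
 [0.4596807  0.12194663]
 [0.90357983 0.15589088]
 [0.87268794 0.5598733 ]]
1 corner [0.46372206 0.13599725] 0.43291829118758446 0.38168116404910624
-1 corner [0.41587998 0.19886347] 0.43422973969694373 0.37349600962848184
```

```bash
python3 - <<'E'
from fitc import *
for n in("top","side"):
    c=pickle.load(open(f'pics/{n}0.pkl','rb'));P=cloud(c)
    m=(abs(P[...,2]-.398)<.01)&(P[...,1]>.3)&(P[...,1]<.62)&(P[...,0]>.25)&(P[...,0]<.95)
    m=cv2.erode(m.astype(np.uint8),np.ones((3,3)))>0
    q=P[m][:,:2];r=cv2.minAreaRect(q.astype(np.float32));print(n,m.sum());print(cv2.boxPoints(r))
E
```

```text
top 3711
[[0.43844151 0.52133507]
 [0.44985366 0.37235656]
 [0.8839841  0.40561193]
 [0.87257195 0.55459046]]
side 1228
[[0.43363345 0.5059935 ]
 [0.44501495 0.36665383]
 [0.8724686  0.4015689 ]
 [0.8610871  0.5409086 ]]
```

drive_tool([
  {"x":-0.544,"y":-0.65,"z":0.03,"rz":0.386,"fingers":1},
  {"x":-0.544,"y":-0.65,"z":0.03,"rz":0.386,"fingers":1},
  {"x":-0.544,"y":-0.65,"z":0.03,"rz":0.386,"fingers":1},
  {"x":-0.544,"y":-0.65,"z":0.03,"rz":0.386,"fingers":1},
  {"x":-0.544,"y":-0.65,"z":0.03,"rz":0.386,"fingers":1},
  {"x":-0.544,"y":-0.65,"z":0.03,"rz":0.386,"fingers":1},
  {"x":-0.544,"y":-0.65,"z":0.03,"rz":0.386,"fingers":1},
  {"x":-0.544,"y":-0.65,"z":0.03,"rz":0.386,"fingers":1},
])

```text
validation failed for argument at $.pl...
```

drive_tool([
  {"rx":0.0,"ry":0.0,"rz":0.386,"x":-0.544,"y":-0.65,"z":0.03,"fingers":1.0},
])

```text
time: 1.52
ee_pos: [0.2046, 0.5419, 0.2888]
eef_rot: [0.239, 0.971, -0.0, -0.001]
ft_force: [1.9, -0.2, 0.5]
width: 0.0872
```

```bash
cat > d.py <<'E'
import sys,numpy as np
from scipy.spatial.transform import Rotation as R
from bench import monitor
def delta(x,y,z,psi):
    s=monitor.read_state();Rt=R.from_quat(s["eef_rot"])
    T=R.from_matrix(np.array([[np.cos(psi),np.sin(psi),0],[np.sin(psi),-np.cos(psi),0],[0,0,-1]]))
    d=Rt.inv().apply(np.array([x,y,z])-s["ee_pos"]);w=(Rt.inv()*T).as_rotvec()/2/np.pi
    a=Rt.as_matrix();print("t",round(s["time"],2),"pos",s["ee_pos"].round(4),"psi",np.arctan2(a[1,0],a[0,0]).round(4),"tilt",a[:2,2].round(4),"F",s["ft_force"].round(1),"w",s["width"].round(4),"j",s["joint_positions"].round(2))
    print("xyz",d.round(4),"r",w.round(4))
if __name__=="__main__": delta(*map(float,sys.argv[1:]))
E
python3 d.py .5125 -.184 .26 .42
```

```text
Traceback (most recent call last):
  File "d.py", line 10, in <module>
    if __name__=="__main__": delta(*map(float,sys.argv[1:]))
                             ~~~~~^^^^^^^^^^^^^^^^^^^^^^^^^^
  File "d.py", line 8, in delta
    a=Rt.as_matrix();print("t",round(s["time"],2),"pos",s["ee_pos"].round(4),"psi",np.arctan2(a[1,0],a[0,0]).round(4),"tilt",a[:2,2].round(4),"F",s["ft_force"].round(1),"w",s["width"].round(4),"j",s["joint_positions"].round(2))
                                                                                                                                                                             ^^^^^^^^^^^^^^^^
AttributeError: 'float' object has no attribute 'round'
```

```bash
sed -i 's/s\["width"\].round(4)/round(s["width"],4)/' d.py; python3 d.py .5125 -.184 .26 .42
```

```text
t 1.52 pos [0.2046 0.5419 0.2888] psi 2.6596 tilt [-0.0017 -0.0001] F [ 1.9 -0.2  0.5] w 0.0872 j [-1.26  0.23 -0.03  1.59  0.01  1.32 -0.2 ]
xyz [-0.6094 -0.5005  0.0284] r [-3.000e-04  0.000e+00  3.564e-01]
```

drive_tool([
  {"rx":0.0,"ry":0.0,"rz":0.356,"x":-0.61,"y":-0.5,"z":0.028,"fingers":1.0},
  {"rx":0.0,"ry":0.0,"rz":0.356,"x":-0.61,"y":-0.5,"z":0.028,"fingers":1.0},
  {"rx":0.0,"ry":0.0,"rz":0.356,"x":-0.61,"y":-0.5,"z":0.028,"fingers":1.0},
  {"rx":0.0,"ry":0.0,"rz":0.356,"x":-0.61,"y":-0.5,"z":0.028,"fingers":1.0},
  {"rx":0.0,"ry":0.0,"rz":0.356,"x":-0.61,"y":-0.5,"z":0.028,"fingers":1.0},
  {"rx":0.0,"ry":0.0,"rz":0.356,"x":-0.61,"y":-0.5,"z":0.028,"fingers":1.0},
  {"rx":0.0,"ry":0.0,"rz":0.356,"x":-0.61,"y":-0.5,"z":0.028,"fingers":1.0},
  {"rx":0.0,"ry":0.0,"rz":0.356,"x":-0.61,"y":-0.5,"z":0.028,"fingers":1.0},
  {"rx":0.0,"ry":0.0,"rz":0.356,"x":-0.61,"y":-0.5,"z":0.028,"fingers":1.0},
  {"rx":0.0,"ry":0.0,"rz":0.356,"x":-0.61,"y":-0.5,"z":0.028,"fingers":1.0},
  {"rx":0.0,"ry":0.0,"rz":0.356,"x":-0.61,"y":-0.5,"z":0.028,"fingers":1.0},
  {"rx":0.0,"ry":0.0,"rz":0.356,"x":-0.61,"y":-0.5,"z":0.028,"fingers":1.0},
])

```text
time: 3.02
ee_pos: [0.4995, -0.1521, 0.2638]
eef_rot: [0.979, 0.206, 0.001, -0.0]
ft_force: [0.9, 1.4, -0.3]
width: 0.0873
```

```bash
python3 d.py .5125 -.184 .26 .42
```

```text
t 3.02 pos [ 0.4995 -0.1521  0.2638] psi 0.4152 tilt [0.0016 0.0004] F [ 0.9  1.4 -0.3] w 0.0873 j [-0.49  0.13  0.76  1.81 -0.1   1.24 -0.85]
xyz [-0.001   0.0344  0.0039] r [ 0.     -0.0003 -0.0008]
```

drive_tool([
  {"rx":0.0,"ry":0.0,"rz":0.0,"x":-0.001,"y":0.034,"z":0.004,"fingers":1.0},
  {"rx":0.0,"ry":0.0,"rz":0.0,"x":-0.001,"y":0.034,"z":0.004,"fingers":1.0},
  {"rx":0.0,"ry":0.0,"rz":0.0,"x":-0.001,"y":0.034,"z":0.004,"fingers":1.0},
])

```text
time: 3.4
ee_pos: [0.5118, -0.1809, 0.2593]
eef_rot: [0.978, 0.209, -0.0, -0.0]
ft_force: [-0.3, -1.0, -0.2]
width: 0.0871
```

```bash
cat > snap.py <<'E'
import sys,cv2,pickle,numpy as np
from bench import viewer
t=sys.argv[1]
for n in("side","top"):
    c=viewer.camera(n);pickle.dump(c,open(f'pics/{n}{t}.pkl','wb'));cv2.imwrite(f'pics/{n}{t}.png',c["color"][:,:,::-1])
s=[int(v) for v in sys.argv[2:]]
if s:
    a=cv2.imread(f'pics/side{t}.png');b=cv2.imread(f'pics/top{t}.png')
    a=cv2.resize(a[s[1]-50:s[1]+50,s[0]-35:s[0]+35],(390,557),interpolation=2);b=cv2.resize(b[s[3]-50:s[3]+50,s[2]-35:s[2]+35],(390,557),interpolation=2)
    cv2.imwrite(f'pics/both{t}.png',np.hstack([a,b]))
E
python3 d.py .5125 -.184 .197 .42; python3 snap.py 1 278 258 306 202
```

```text
t 3.4 pos [ 0.5118 -0.1809  0.2593] psi 0.421 tilt [-0.0004  0.0005] F [-0.3 -1.  -0.2] w 0.0871 j [-0.43  0.2   0.78  1.76 -0.15  1.24 -0.76]
xyz [-0.0006  0.0031  0.0623] r [-0.0001  0.      0.0002]
```

View pics/both1.png

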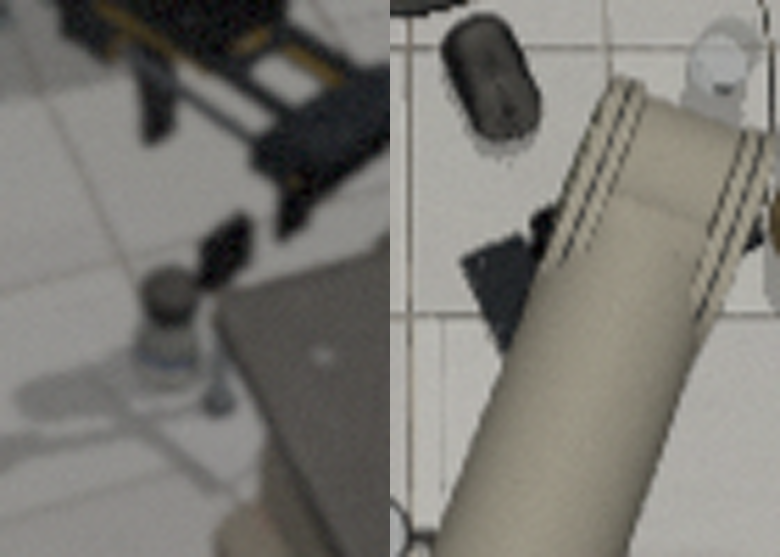

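drive_tool([
  {"rx":0.0,"ry":0.0,"rz":0.0,"x":0.0,"y":0.002,"z":0.03,"fingers":1.0},
  {"rx":0.0,"ry":0.0,"rz":0.0,"x":0.0,"y":0.002,"z":0.062,"fingers":1.0},
  {"rx":0.0,"ry":0.0,"rz":0.0,"x":0.0,"y":0.002,"z":0.062,"fingers":1.0},
], squeeze=20)

```text
time: 3.88
ee_pos: [0.5116, -0.182, 0.196]
eef_rot: [0.978, 0.209, -0.002, -0.001]
ft_force: [-0.9, -0.5, 0.7]
width: 0.0873
```

```bash
python3 d.py .5125 -.184 .197 .42; python3 snap.py 2 278 258 306 202
```

```text
t 3.88 pos [ 0.5116 -0.182   0.196 ] psi 0.422 tilt [-0.0033  0.0012] F [-0.9 -0.5  0.7] w 0.0873 j [-0.4   0.28  0.77  1.83 -0.22  1.12 -0.71]
xyz [-0.      0.0021 -0.001 ] r [-0.0004  0.0004  0.0003]
```

View pics/both2.png

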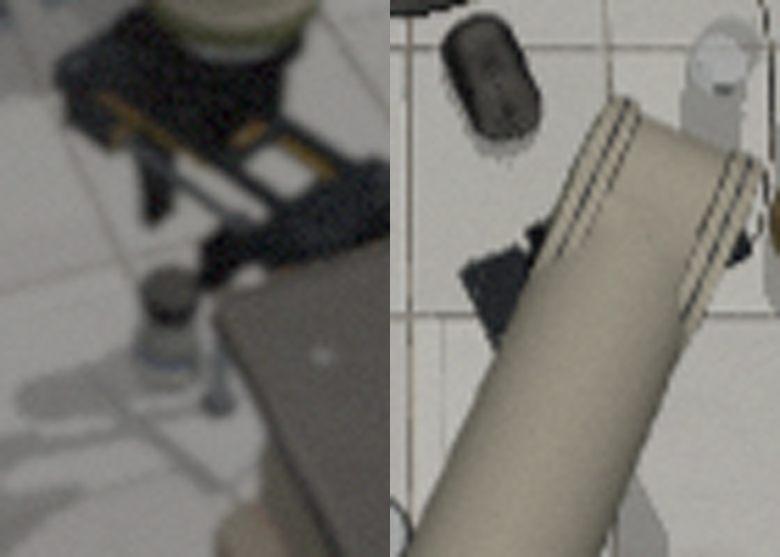

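drive_tool([
  {"rx":0.0,"ry":0.0,"rz":0.0,"x":0.0,"y":0.0,"z":0.0,"fingers":0.5},
  {"rx":0.0,"ry":0.0,"rz":0.0,"x":0.0,"y":0.0,"z":0.0,"fingers":0.35},
  {"rx":0.0,"ry":0.0,"rz":0.0,"x":0.0,"y":0.0,"z":0.0,"fingers":0.25},
  {"rx":0.0,"ry":0.0,"rz":0.0,"x":0.0,"y":0.0,"z":0.0,"fingers":0.2},
  {"rx":0.0,"ry":0.0,"rz":0.0,"x":0.0,"y":0.0,"z":0.0,"fingers":0.1},
  {"rx":0.0,"ry":0.0,"rz":0.0,"x":0.0,"y":0.0,"z":0.0,"fingers":0.0},
  {"rx":0.0,"ry":0.0,"rz":0.0,"x":0.0,"y":0.0,"z":0.0,"fingers":0.0},
], squeeze=30)

```text
time: 4.85
ee_pos: [0.5127, -0.1835, 0.1974]
eef_rot: [0.978, 0.209, -0.0, -0.0]
ft_force: [-0.4, 0.3, 1.1]
width: 0.0249
```

```bash
python3 d.py .5125 -.184 .197 .42; python3 snap.py 3 278 258 306 202; python3 - <<'E'
from fitc import *
c=pickle.load(open('pics/side3.pkl','rb'));print(fullfit([c],(.511,-.183,.43),span=.015))
E
```

```text
t 4.85 pos [ 0.5127 -0.1835  0.1974] psi 0.4205 tilt [-0.0001  0.    ] F [-0.4  0.3  1.1] w 0.0249 j [-0.4   0.28  0.77  1.83 -0.22  1.12 -0.71]
xyz [-0.0003  0.0004  0.0004] r [-0.      0.      0.0001]
(array([ 0.51190438, -0.1851446 ,  0.43345595]), np.float64(77.41048827374087))
```

View pics/both3.png

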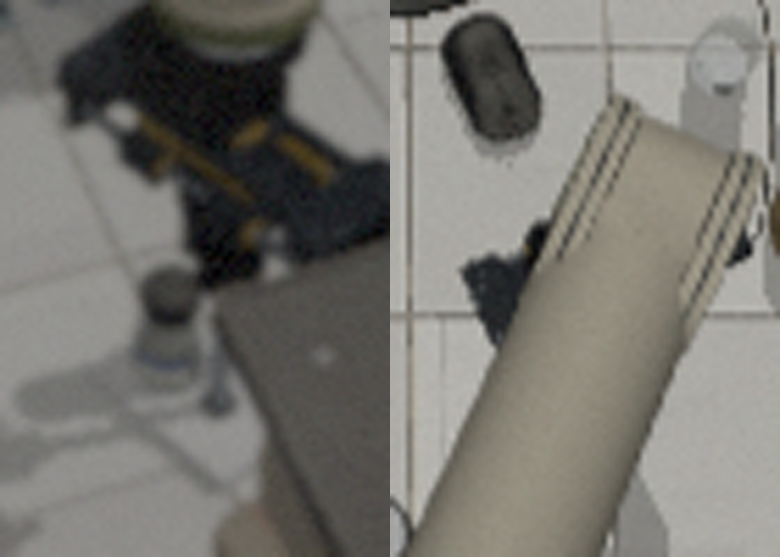

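drive_tool([
  {"rx":0.0,"ry":0.0,"rz":0.0,"x":0.0,"y":0.0,"z":0.0,"fingers":0.0},
  {"rx":0.0,"ry":0.0,"rz":0.0,"x":0.0,"y":0.0,"z":0.0,"fingers":0.0},
  {"rx":0.0,"ry":0.0,"rz":0.0,"x":0.0,"y":0.0,"z":0.0,"fingers":0.0},
], squeeze=30)

```text
time: 5.32
ee_pos: [0.5124, -0.1833, 0.197]
eef_rot: [0.978, 0.209, -0.0, -0.0]
ft_force: [0.1, 0.2, -4.1]
width: 0.0138
```

```bash
python3 d.py .5125 -.184 .197 .42
```

```text
t 5.33 pos [ 0.5124 -0.1833  0.197 ] psi 0.4206 tilt [-0.0008  0.0003] F [ 0.1  0.2 -4.1] w 0.0138 j [-0.4   0.28  0.77  1.83 -0.22  1.12 -0.71]
xyz [-0.0002  0.0007  0.    ] r [-0.0001  0.0001  0.0001]
```

```bash
cat > ds.py <<'E'
import sys,numpy as np
from d import delta
from h import *
S=(.486,.0767,.2865)
x,y,z,dpsi=map(float,sys.argv[1:5])
if len(sys.argv)>5: S=tuple(map(float,sys.argv[5:8]))
p=tw(S,[x,y,0])[0];print("world",p.round(4));delta(p[0],p[1],z,S[2]+dpsi)
from bench import monitor
s=monitor.read_state();M,o=fr(S);q=(s["ee_pos"]-o)@M;print("TCP in stand",q.round(4))
E
python3 ds.py 0 -.09 .202 0
```

```text
world [ 0.5114 -0.0096  0.    ]
t 5.33 pos [ 0.5124 -0.1833  0.197 ] psi 0.4206 tilt [-0.0008  0.0003] F [ 0.1  0.2 -4.1] w 0.0138 j [-0.4   0.28  0.77  1.83 -0.22  1.12 -0.71]
xyz [ 0.07   -0.1589 -0.0049] r [-0.0001  0.0001  0.0213]
TCP in stand [-0.0481 -0.2569  0.197 ]
```

drive_tool([
  {"rx":0.0,"ry":0.0,"rz":0.0,"x":0.0,"y":0.0,"z":-0.005,"fingers":0.0},
  {"rx":0.0,"ry":0.0,"rz":0.002,"x":0.005,"y":-0.011,"z":-0.005,"fingers":0.0},
  {"rx":0.0,"ry":0.0,"rz":0.005,"x":0.014,"y":-0.032,"z":-0.005,"fingers":0.0},
  {"rx":0.0,"ry":0.0,"rz":0.008,"x":0.025,"y":-0.057,"z":-0.005,"fingers":0.0},
  {"rx":0.0,"ry":0.0,"rz":0.011,"x":0.036,"y":-0.082,"z":-0.005,"fingers":0.0},
  {"rx":0.0,"ry":0.0,"rz":0.014,"x":0.047,"y":-0.107,"z":-0.005,"fingers":0.0},
  {"rx":0.0,"ry":0.0,"rz":0.017,"x":0.057,"y":-0.13,"z":-0.005,"fingers":0.0},
  {"rx":0.0,"ry":0.0,"rz":0.02,"x":0.066,"y":-0.149,"z":-0.005,"fingers":0.0},
  {"rx":0.0,"ry":0.0,"rz":0.0213,"x":0.07,"y":-0.159,"z":-0.005,"fingers":0.0},
  {"rx":0.0,"ry":0.0,"rz":0.0213,"x":0.07,"y":-0.159,"z":-0.005,"fingers":0.0},
])

```text
time: 6.58
ee_pos: [0.5117, -0.0095, 0.2025]
eef_rot: [0.99, 0.143, 0.0, -0.0]
ft_force: [1.0, -0.8, -4.0]
width: 0.0139
```

```bash
python3 ds.py 0 -.09 .202 0; python3 snap.py 4; python3 - <<'E'
from fitc import *
out=[]
for n in("side","top"):
    c=pickle.load(open(f'pics/{n}4.pkl','rb'));u,v=proj(c,[.5,.03,.08])[0].astype(int)
    out.append(cv2.resize(c["color"][v-48:v+48,u-64:u+64,::-1],(400,300) if 0 else (768,576),interpolation=2))
cv2.imwrite('pics/s4.png',out[0]);cv2.imwrite('pics/t4.png',out[1])
E
```

```text
world [ 0.5114 -0.0096  0.    ]
t 6.58 pos [ 0.5117 -0.0095  0.2025] psi 0.2878 tilt [0.     0.0001] F [ 1.  -0.8 -4. ] w 0.0139 j [-0.7   0.17  0.7   1.9  -0.12  1.11 -1.24]
xyz [-0.0003  0.0001  0.0005] r [-0.     -0.      0.0002]
TCP in stand [ 0.0003 -0.0899  0.2025]
```

View pics/s4.png

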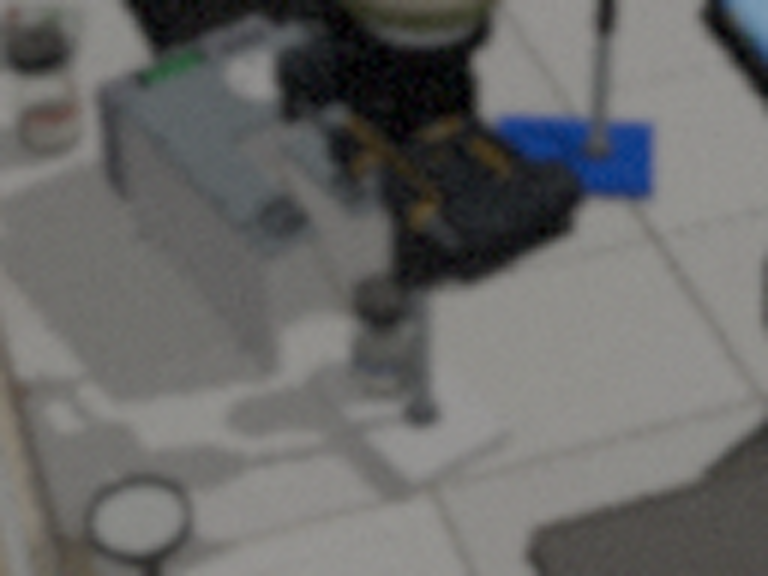

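View pics/t4.png

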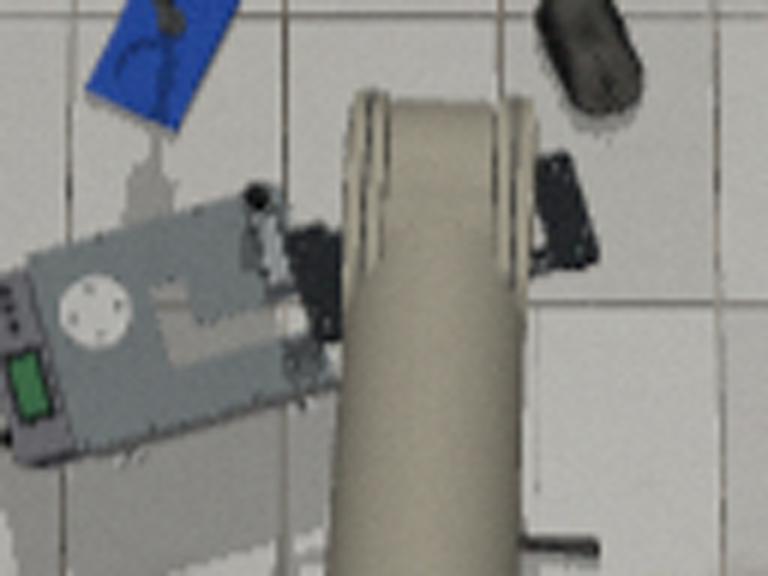

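```bash
cat >> fitc.py <<'E'
def lowfit(c,guess,zoff,S,zt=.006,span=.012,N=34):
    P=cloud(c);u,v=proj(c,[guess[0],guess[1],.04])[0].astype(int);u0,v0=u-N,v-N
    z=P[v0:v0+2*N,u0:u0+2*N];q=loc(S,z[...,:2].reshape(-1,2)).reshape(2*N,2*N,2)
    w=(z[...,2]<.1)&(q[...,1]<-.004)&(np.hypot(z[...,0]-guess[0],z[...,1]-guess[1])<.14)
    o=cv2.medianBlur((z[...,2]>zt).astype(np.uint8),3).astype(float)
    def f(p):
        m=np.maximum.reduce([sil(c,tw(p,X+[0,0,zoff]),u0,v0,2*N,2*N,4) for X in(PL,ST,BO)])
        return (((m-o)**2)*w).sum()
    r=differential_evolution(f,[(guess[0]-span,guess[0]+span),(guess[1]-span,guess[1]+span),(guess[2]-.1,guess[2]+.1)],seed=1,maxiter=60,popsize=12,polish=False)
    return r.x,r.fun
E
python3 - <<'E'
from fitc import *
c=pickle.load(open('pics/side4.pkl','rb'))
Ss=(.4842,.072,.289)
p,f=lowfit(c,(.511,-.0096,.287),.005,Ss);print(p,f,"in side-stand frame",loc(Ss,p[:2]))
# refit the stand in this picture
P=cloud(c);Q=rays(c,.106);sel=(Q[...,0]>.33)&(Q[...,0]<.64)&(Q[...,1]>.06)&(Q[...,1]<.34)&(c["depth"]>0)&(P[...,2]<.125)
obs=(P[...,2]>.1015)[sel].astype(float)
print(minimize(cost_stand,Ss,args=(Q[sel],obs,.0015),method="Nelder-Mead",options=dict(initial_simplex=[[.489,.08,.284],[.485,.08,.284],[.489,.084,.284],[.489,.08,.3]])).x)
a=cv2.resize(c["color"][:,:,::-1],None,fx=5,fy=5,interpolation=cv2.INTER_CUBIC)
for X in(PL,ST,BO): cv2.polylines(a,[cv2.convexHull(np.int32((proj(c,tw(p,X+[0,0,.005]))+.5)*5))],True,(0,0,255),1)
for col,(s) in(((0,255,0),Ss),((255,0,0),(.486,.0767,.2865))):
    cv2.polylines(a,[np.int32((proj(c,tw(s,[(x,y,z) for x,y,z in [(-.05,0,.106),(-.012,0,.106),(-.012,.107,.106),(.046,.107,.106),(.046,.083,.106),(.012,.083,.106),(.012,0,.106),(.092,0,.106),(.092,0,0),(-.05,0,0)]]))+.5)*5)],True,col,1)
u,v=(proj(c,[.5,.03,.05])[0]*5).astype(int);cv2.imwrite('pics/s4f.png',a[v-280:v+280,u-320:u+320])
E
```

```text
[ 0.50682472 -0.00901689  0.2893883 ] 4.395140330642061 in side-stand frame [-0.00140285 -0.08410498]
[0.48369792 0.07310262 0.28943988]
```

View pics/s4f.png

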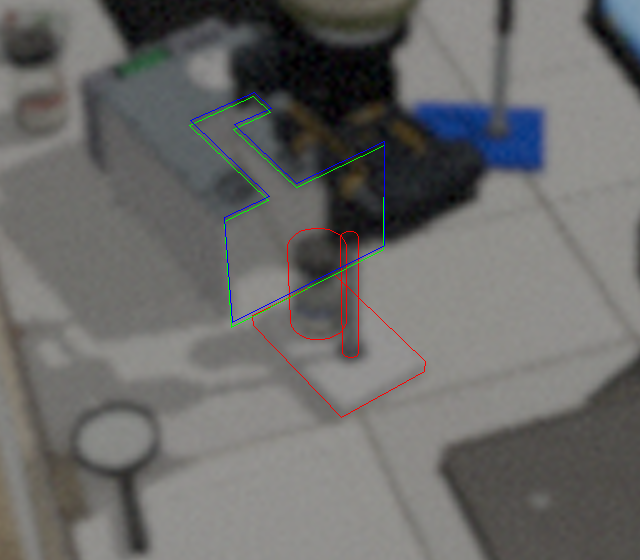

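```bash
sed -i 's/^S=.*/S=(.4875,.0762,.288)/' ds.py; python3 ds.py 0 .085 .202 0
```

```text
world [0.4634 0.1577 0.    ]
t 6.67 pos [ 0.5117 -0.0108  0.2025] psi 0.286 tilt [ 0.0002 -0.0003] F [-0.7  0.1 -4.7] w 0.0137 j [-0.7   0.17  0.7   1.9  -0.12  1.11 -1.24]
xyz [ 0.0012 -0.1753  0.0004] r [ 0.0001 -0.     -0.0003]
TCP in stand [-0.0015 -0.0902  0.2025]
```

drive_tool([
  {"rx":0.0,"ry":0.0,"rz":0.0,"x":0.001,"y":-0.01,"z":0.0,"fingers":0.0},
  {"rx":0.0,"ry":0.0,"rz":0.0,"x":0.001,"y":-0.027,"z":0.0,"fingers":0.0},
  {"rx":0.0,"ry":0.0,"rz":0.0,"x":0.001,"y":-0.045,"z":0.0,"fingers":0.0},
  {"rx":0.0,"ry":0.0,"rz":0.0,"x":0.001,"y":-0.065,"z":0.0,"fingers":0.0},
  {"rx":0.0,"ry":0.0,"rz":0.0,"x":0.001,"y":-0.085,"z":0.0,"fingers":0.0},
  {"rx":0.0,"ry":0.0,"rz":0.0,"x":0.001,"y":-0.1,"z":0.0,"fingers":0.0},
  {"rx":0.0,"ry":0.0,"rz":0.0,"x":0.001,"y":-0.11,"z":0.0,"fingers":0.0},
  {"rx":0.0,"ry":0.0,"rz":0.0,"x":0.001,"y":-0.11,"z":0.0,"fingers":0.0},
])

```text
time: 7.68
ee_pos: [0.4814, 0.0965, 0.2024]
eef_rot: [0.99, 0.143, -0.0, -0.0]
ft_force: [0.1, 0.1, -3.7]
width: 0.0136
```

```bash
python3 ds.py 0 .085 .202 0; python3 snap.py 5; python3 - <<'E'
from fitc import *
for n in("side","top"):
    c=pickle.load(open(f'pics/{n}5.pkl','rb'));u,v=proj(c,[.5,.1,.1])[0].astype(int)
    cv2.imwrite(f'pics/{n}5c.png',cv2.resize(c["color"][v-40:v+40,u-50:u+50,::-1],(700,560),interpolation=2))
E
```

```text
world [0.4634 0.1577 0.    ]
t 7.67 pos [0.4814 0.0965 0.2024] psi 0.2875 tilt [-0.      0.0001] F [ 0.1  0.1 -3.7] w 0.0136 j [-0.87  0.11  0.61  1.95 -0.07  1.1  -1.5 ]
xyz [ 0.     -0.0638  0.0004] r [-0.     -0.     -0.0001]
TCP in stand [-1.000e-04  2.120e-02  2.024e-01]
```

View pics/side5c.png

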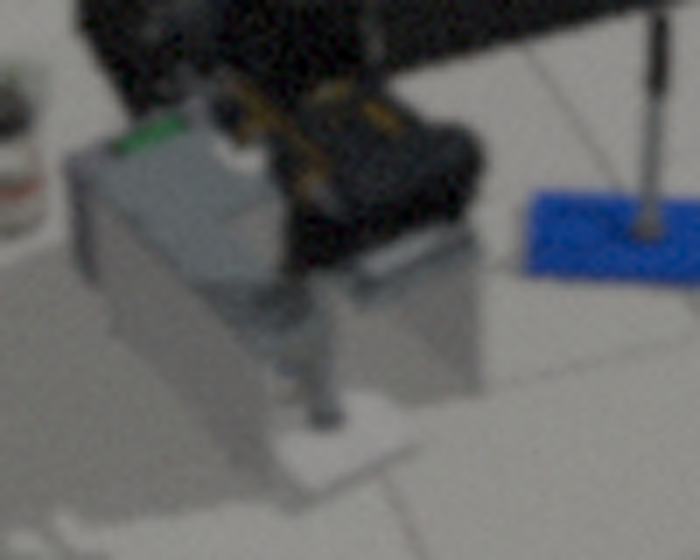

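View pics/top5c.png

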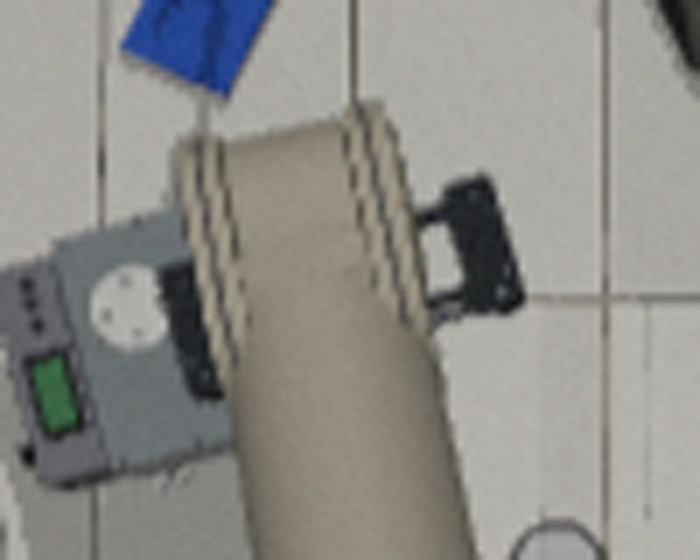

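drive_tool([
  {"rx":0.0,"ry":0.0,"rz":0.0,"x":0.0,"y":-0.012,"z":0.0,"fingers":0.0},
  {"rx":0.0,"ry":0.0,"rz":0.0,"x":0.0,"y":-0.03,"z":0.0,"fingers":0.0},
  {"rx":0.0,"ry":0.0,"rz":0.0,"x":0.0,"y":-0.047,"z":0.0,"fingers":0.0},
  {"rx":0.0,"ry":0.0,"rz":0.0,"x":0.0,"y":-0.06,"z":0.0,"fingers":0.0},
  {"rx":0.0,"ry":0.0,"rz":0.0,"x":0.0,"y":-0.068,"z":0.0,"fingers":0.0},
  {"rx":0.0,"ry":0.0,"rz":0.0,"x":0.0,"y":-0.07,"z":0.0,"fingers":0.0},
  {"rx":0.0,"ry":0.0,"rz":0.0,"x":0.0,"y":-0.07,"z":0.0,"fingers":0.0},
])

```text
time: 8.65
ee_pos: [0.4619, 0.1628, 0.2024]
eef_rot: [0.99, 0.143, 0.0, 0.0]
ft_force: [-0.9, -0.6, -4.8]
width: 0.0138
```

```bash
python3 ds.py 0 .095 .202 0
```

```text
world [0.4605 0.1673 0.    ]
t 8.65 pos [0.4619 0.1628 0.2024] psi 0.2862 tilt [ 0.     -0.0001] F [-0.9 -0.6 -4.8] w 0.0138 j [-0.95  0.11  0.56  1.95 -0.06  1.1  -1.66]
xyz [-0.     -0.0047  0.0004] r [ 0.     -0.     -0.0003]
TCP in stand [0.     0.0903 0.2024]
```

Feel for the end of the entry slot in 3 mm steps.

drive_tool([
  {"rx":0.0,"ry":0.0,"rz":0.0,"x":0.0,"y":-0.003,"z":0.0,"fingers":0.0},
  {"rx":0.0,"ry":0.0,"rz":0.0,"x":0.0,"y":-0.005,"z":0.0,"fingers":0.0},
  {"rx":0.0,"ry":0.0,"rz":0.0,"x":0.0,"y":-0.007,"z":0.0,"fingers":0.0},
  {"rx":0.0,"ry":0.0,"rz":0.0,"x":0.0,"y":-0.007,"z":0.0,"fingers":0.0},
])

```text
time: 9.15
ee_pos: [0.4597, 0.17, 0.2024]
eef_rot: [0.99, 0.143, 0.0, -0.0]
ft_force: [0.7, 0.2, -4.6]
width: 0.014
```

drive_tool([
  {"rx":0.0,"ry":0.0,"rz":0.0,"x":0.0,"y":-0.002,"z":0.0,"fingers":0.0},
  {"rx":0.0,"ry":0.0,"rz":0.0,"x":0.0,"y":-0.003,"z":0.0,"fingers":0.0},
  {"rx":0.0,"ry":0.0,"rz":0.0,"x":0.0,"y":-0.003,"z":0.0,"fingers":0.0},
])

```text
time: 9.52
ee_pos: [0.4589, 0.1729, 0.2024]
eef_rot: [0.99, 0.143, 0.0, -0.0]
ft_force: [-0.2, 0.0, -5.3]
width: 0.0137
```

```bash
python3 ds.py 0 .095 .202 0
```

```text
world [0.4605 0.1673 0.    ]
t 9.53 pos [0.4589 0.1729 0.2024] psi 0.2868 tilt [0.     0.0001] F [-0.2  0.  -5.3] w 0.0137 j [-0.96  0.11  0.55  1.95 -0.06  1.1  -1.68]
xyz [-0.      0.0058  0.0004] r [-0.     -0.     -0.0002]
TCP in stand [0.     0.1008 0.2024]
```

drive_tool([
  {"rx":0.0,"ry":0.0,"rz":0.0,"x":0.0,"y":-0.002,"z":0.0,"fingers":0.0},
  {"rx":0.0,"ry":0.0,"rz":0.0,"x":0.0,"y":-0.003,"z":0.0,"fingers":0.0},
  {"rx":0.0,"ry":0.0,"rz":0.0,"x":0.0,"y":-0.003,"z":0.0,"fingers":0.0},
])

```text
time: 9.9
ee_pos: [0.4584, 0.1746, 0.2024]
eef_rot: [0.99, 0.142, 0.0, 0.001]
ft_force: [1.2, -4.9, -3.4]
width: 0.0139
```

```bash
python3 ds.py 0 .095 .202 0; python3 snap.py 6;python3 - <<'E'
from fitc import *
for n in("side","top"):
    c=pickle.load(open(f'pics/{n}6.pkl','rb'));u,v=proj(c,[.48,.15,.1])[0].astype(int)
    cv2.imwrite(f'pics/{n}6c.png',cv2.resize(c["color"][v-40:v+40,u-50:u+50,::-1],(700,560),interpolation=2))
E
```

```text
world [0.4605 0.1673 0.    ]
t 9.9 pos [0.4584 0.1746 0.2024] psi 0.2858 tilt [ 0.0002 -0.0013] F [ 1.2 -4.9 -3.4] w 0.0139 j [-0.97  0.11  0.54  1.95 -0.06  1.1  -1.68]
xyz [-0.      0.0077  0.0004] r [ 0.0002  0.     -0.0003]
TCP in stand [0.     0.1027 0.2024]
```

View pics/side6c.png

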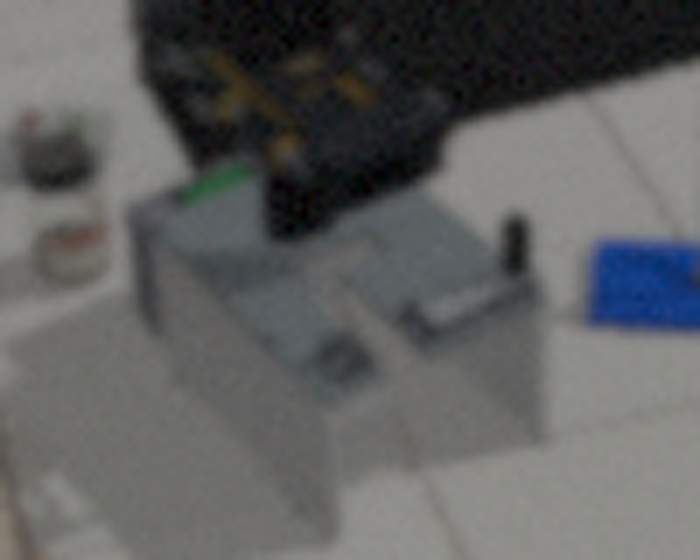

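```bash
sed -i 's/^S=.*/S=(.4871,.0775,.288)/' ds.py; python3 ds.py 0.0 .095 .202 0;python3 ds.py 0.036 .095 .202 0
```

```text
world [0.4601 0.1686 0.    ]
t 10.0 pos [0.4584 0.1746 0.2024] psi 0.2857 tilt [ 0.0002 -0.0013] F [ 1.  -5.5 -2.3] w 0.0137 j [-0.97  0.11  0.54  1.95 -0.06  1.1  -1.68]
xyz [-0.      0.0063  0.0004] r [ 0.0002  0.     -0.0004]
TCP in stand [0.     0.1013 0.2024]
world [0.4946 0.1788 0.    ]
t 10.0 pos [0.4584 0.1746 0.2024] psi 0.2857 tilt [ 0.0002 -0.0013] F [ 1.  -5.5 -2.3] w 0.0137 j [-0.97  0.11  0.54  1.95 -0.06  1.1  -1.68]
xyz [0.036  0.0062 0.0004] r [ 0.0002  0.     -0.0004]
TCP in stand [0.     0.1013 0.2024]
```

drive_tool([
  {"rx":0.0,"ry":0.0,"rz":0.0,"x":0.0,"y":0.004,"z":0.0,"fingers":0.0},
  {"rx":0.0,"ry":0.0,"rz":0.0,"x":0.0,"y":0.007,"z":0.0,"fingers":0.0},
  {"rx":0.0,"ry":0.0,"rz":0.0,"x":0.005,"y":0.007,"z":0.0,"fingers":0.0},
  {"rx":0.0,"ry":0.0,"rz":0.0,"x":0.013,"y":0.007,"z":0.0,"fingers":0.0},
  {"rx":0.0,"ry":0.0,"rz":0.0,"x":0.021,"y":0.007,"z":0.0,"fingers":0.0},
  {"rx":0.0,"ry":0.0,"rz":0.0,"x":0.028,"y":0.007,"z":0.0,"fingers":0.0},
  {"rx":0.0,"ry":0.0,"rz":0.0,"x":0.033,"y":0.007,"z":0.0,"fingers":0.0},
  {"rx":0.0,"ry":0.0,"rz":0.0,"x":0.036,"y":0.007,"z":0.0,"fingers":0.0},
  {"rx":0.0,"ry":0.0,"rz":0.0,"x":0.036,"y":0.007,"z":0.0,"fingers":0.0},
])

```text
time: 11.12
ee_pos: [0.4947, 0.1791, 0.2024]
eef_rot: [0.99, 0.143, -0.0, 0.0]
ft_force: [0.0, 0.4, -4.7]
width: 0.0141
```

drive_tool([
  {"rx":0.0,"ry":0.0,"rz":0.0,"x":0.002,"y":0.0,"z":0.002,"fingers":0.0},
  {"rx":0.0,"ry":0.0,"rz":0.0,"x":0.003,"y":0.0,"z":0.003,"fingers":0.0},
  {"rx":0.0,"ry":0.0,"rz":0.0,"x":0.003,"y":0.0,"z":0.003,"fingers":0.0},
])

```text
time: 11.5
ee_pos: [0.4974, 0.1799, 0.1993]
eef_rot: [0.99, 0.143, -0.0, -0.0]
ft_force: [-0.1, 0.0, -4.5]
width: 0.0135
```

```bash
python3 ds.py 0.04 .095 .197 0
```

```text
world [0.4985 0.1799 0.    ]
t 11.5 pos [0.4974 0.1799 0.1993] psi 0.2866 tilt [-0.0002 -0.    ] F [-0.1  0.  -4.5] w 0.0135 j [-0.93  0.21  0.56  1.86 -0.12  1.11 -1.61]
xyz [0.001  0.0003 0.0023] r [-0.      0.     -0.0002]
TCP in stand [0.039  0.0953 0.1993]
```

Continue until contact.

drive_tool([
  {"rx":0.0,"ry":0.0,"rz":0.0,"x":0.002,"y":0.0,"z":0.001,"fingers":0.0},
  {"rx":0.0,"ry":0.0,"rz":0.0,"x":0.003,"y":0.0,"z":0.001,"fingers":0.0},
  {"rx":0.0,"ry":0.0,"rz":0.0,"x":0.003,"y":0.0,"z":0.001,"fingers":0.0},
])

```text
time: 11.88
ee_pos: [0.5004, 0.1808, 0.1984]
eef_rot: [0.99, 0.143, -0.0, 0.0]
ft_force: [1.6, 0.6, -4.5]
width: 0.0137
```

```bash
python3 ds.py 0.04 .095 .197 0
```

```text
world [0.4985 0.1799 0.    ]
t 11.88 pos [0.5004 0.1808 0.1984] psi 0.2866 tilt [-0.0001 -0.    ] F [ 1.6  0.6 -4.5] w 0.0137 j [-0.92  0.22  0.56  1.85 -0.13  1.11 -1.61]
xyz [-0.0021  0.0003  0.0014] r [-0.      0.     -0.0002]
TCP in stand [0.0421 0.0952 0.1984]
```

drive_tool([
  {"rx":0.0,"ry":0.0,"rz":0.0,"x":0.002,"y":0.0,"z":0.0,"fingers":0.0},
  {"rx":0.0,"ry":0.0,"rz":0.0,"x":0.002,"y":0.0,"z":0.0,"fingers":0.0},
])

```text
time: 12.12
ee_pos: [0.5012, 0.181, 0.198]
eef_rot: [0.99, 0.143, -0.002, 0.0]
ft_force: [-6.2, -1.7, -2.0]
width: 0.0138
```

drive_tool([
  {"rx":0.0,"ry":0.0,"rz":0.0,"x":0.002,"y":0.0,"z":0.0,"fingers":0.0},
  {"rx":0.0,"ry":0.0,"rz":0.0,"x":0.002,"y":0.0,"z":0.0,"fingers":0.0},
])

```text
time: 12.38
ee_pos: [0.5027, 0.1814, 0.1979]
eef_rot: [0.99, 0.143, -0.002, 0.0]
ft_force: [-8.2, -3.5, 0.0]
width: 0.0134
```

```bash
python3 ds.py 0.04 .095 .197 0; python3 snap.py 7;python3 - <<'E'
from fitc import *
for n in("side","top"):
    c=pickle.load(open(f'pics/{n}7.pkl','rb'));u,v=proj(c,[.48,.15,.1])[0].astype(int)
    cv2.imwrite(f'pics/{n}7c.png',cv2.resize(c["color"][v-40:v+40,u-50:u+50,::-1],(700,560),interpolation=2))
E
```

```text
world [0.4985 0.1799 0.    ]
t 12.38 pos [0.5027 0.1814 0.1979] psi 0.2866 tilt [-0.0044 -0.0013] F [-8.2 -3.5  0. ] w 0.0134 j [-0.92  0.23  0.56  1.84 -0.13  1.11 -1.6 ]
xyz [-0.0045  0.0002  0.0009] r [-0.      0.0007 -0.0002]
TCP in stand [0.0445 0.0952 0.1979]
```

View pics/side7c.png

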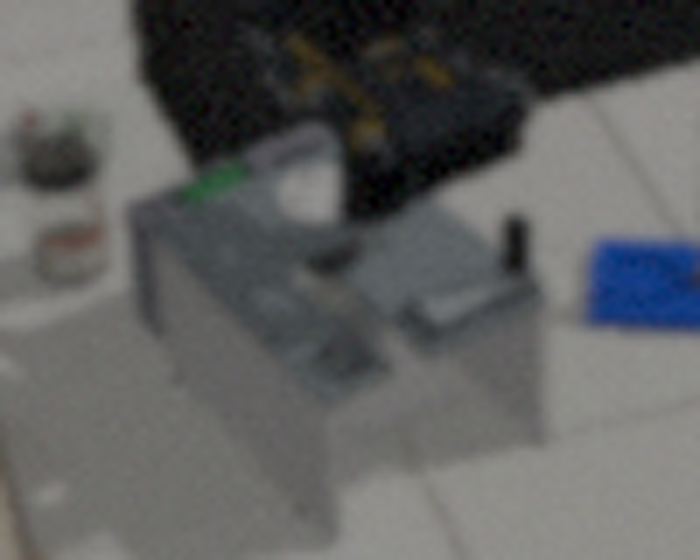

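drive_tool([
  {"rx":0.0,"ry":0.0,"rz":0.0,"x":-0.002,"y":0.0,"z":0.0,"fingers":0.0},
  {"rx":0.0,"ry":0.0,"rz":0.0,"x":-0.002,"y":0.0,"z":0.001,"fingers":0.0},
  {"rx":0.0,"ry":0.0,"rz":0.0,"x":-0.002,"y":0.0,"z":0.002,"fingers":0.0},
  {"rx":0.0,"ry":0.0,"rz":0.0,"x":-0.002,"y":0.0,"z":0.002,"fingers":0.0},
])

```text
time: 12.98
ee_pos: [0.5022, 0.1811, 0.1975]
eef_rot: [0.99, 0.143, -0.0, -0.0]
ft_force: [-8.2, -3.5, 11.2]
width: 0.0137
```

```bash
python3 ds.py 0.04 .095 .197 0
```

```text
world [0.4985 0.1799 0.    ]
t 12.97 pos [0.5022 0.1811 0.1975] psi 0.2863 tilt [-0.0006  0.0005] F [-8.2 -3.5 11.2] w 0.0137 j [-0.92  0.22  0.56  1.85 -0.13  1.11 -1.6 ]
xyz [-0.0039  0.      0.0005] r [-0.0001  0.0001 -0.0003]
TCP in stand [0.0439 0.095  0.1975]
```

drive_tool([
  {"rx":0.0,"ry":0.0,"rz":0.0,"x":-0.001,"y":0.0,"z":-0.001,"fingers":0.0},
  {"rx":0.0,"ry":0.0,"rz":0.0,"x":-0.001,"y":0.0,"z":-0.001,"fingers":0.0},
], squeeze=8)

```text
time: 13.22
ee_pos: [0.5016, 0.1813, 0.1975]
eef_rot: [0.99, 0.143, 0.001, -0.0]
ft_force: [-0.9, -0.2, -4.1]
width: 0.0139
```

```bash
python3 ds.py 0.04 .095 .197 0
```

```text
world [0.4985 0.1799 0.    ]
t 13.22 pos [0.5016 0.1813 0.1975] psi 0.2867 tilt [0.001  0.0005] F [-0.9 -0.2 -4.1] w 0.0139 j [-0.92  0.22  0.56  1.85 -0.13  1.11 -1.6 ]
xyz [-0.0034  0.0004  0.0005] r [-0.     -0.0002 -0.0002]
TCP in stand [0.0434 0.0954 0.1975]
```

drive_tool([
  {"rx":0.0,"ry":0.0,"rz":0.0,"x":0.0,"y":0.0,"z":0.0005,"fingers":0.0},
  {"rx":0.0,"ry":0.0,"rz":0.0,"x":0.0,"y":0.0,"z":0.0005,"fingers":0.2},
  {"rx":0.0,"ry":0.0,"rz":0.0,"x":0.0,"y":0.0,"z":0.0005,"fingers":0.4},
  {"rx":0.0,"ry":0.0,"rz":0.0,"x":0.0,"y":0.0,"z":0.0005,"fingers":0.7},
  {"rx":0.0,"ry":0.0,"rz":0.0,"x":0.0,"y":0.0,"z":0.0005,"fingers":0.7},
  {"rx":0.0,"ry":0.0,"rz":0.0,"x":0.0,"y":0.0,"z":0.0005,"fingers":0.7},
])

```text
time: 13.98
ee_pos: [0.5013, 0.1811, 0.1969]
eef_rot: [0.99, 0.143, 0.0, -0.0]
ft_force: [0.0, 0.2, 0.5]
width: 0.0494
```

drive_tool([
  {"rx":0.0,"ry":0.0,"rz":0.0,"x":0.0,"y":0.0,"z":-0.02,"fingers":0.7},
  {"rx":0.0,"ry":0.0,"rz":0.0,"x":0.0,"y":0.0,"z":-0.06,"fingers":0.7},
  {"rx":0.0,"ry":0.0,"rz":0.0,"x":0.0,"y":0.0,"z":-0.1,"fingers":0.5},
  {"rx":0.0,"ry":0.0,"rz":0.0,"x":0.0,"y":0.0,"z":-0.1,"fingers":0.3},
])

```text
time: 14.48
ee_pos: [0.5025, 0.1814, 0.2999]
eef_rot: [0.99, 0.143, 0.002, -0.001]
ft_force: [0.9, 0.5, -1.4]
width: 0.0483
```

```bash
python3 ds.py 0.04 .095 .297 0; python3 snap.py 8;python3 - <<'E'
from fitc import *
for n in("side","top"):
    c=pickle.load(open(f'pics/{n}8.pkl','rb'));u,v=proj(c,[.48,.15,.1])[0].astype(int)
    cv2.imwrite(f'pics/{n}8c.png',cv2.resize(c["color"][v-40:v+40,u-50:u+50,::-1],(700,560),interpolation=2))
E
```

```text
world [0.4985 0.1799 0.    ]
t 14.47 pos [0.5025 0.1814 0.2999] psi 0.2865 tilt [0.0044 0.0031] F [ 0.9  0.5 -1.4] w 0.0483 j [-0.95  0.12  0.57  1.72 -0.07  1.31 -1.65]
xyz [-0.0043  0.0002  0.0028] r [-0.0003 -0.0008 -0.0002]
TCP in stand [0.0443 0.0952 0.2999]
```

View pics/side8c.png

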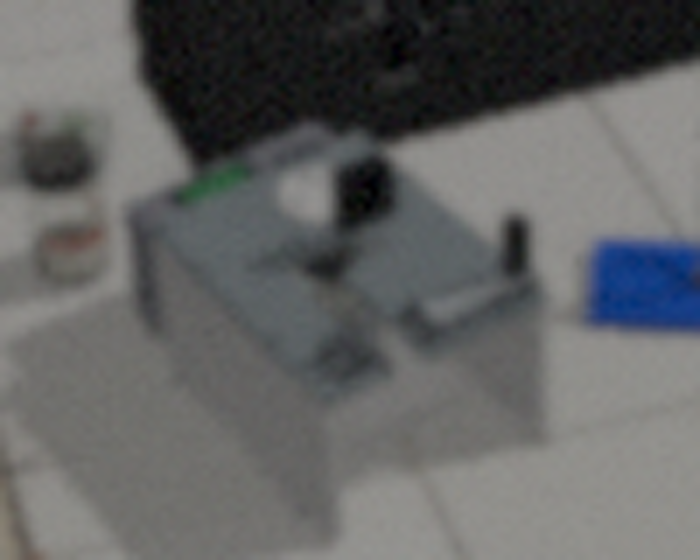

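```bash
python3 - <<'E'
from fitc import *
c=pickle.load(open('pics/side8.pkl','rb'));Ss=(.4842,.072,.289)
for S0 in (Ss,(.4842,.0725,.289)):
    p,f=handlefit([c],guess=(.4995,.178,.287));print(p,f,loc(S0,p[:2]));break
P=cloud(c);m=(P[...,2]>.12)&(np.hypot(P[...,0]-.5,P[...,1]-.178)<.04);print(m.sum(),P[m].mean(0),P[...,2][m].max())
k=(P[...,2]>.13)&(P[...,2]<.16)&(np.hypot(P[...,0]-.57,P[...,1]-.115)<.04);print("knob",k.sum(),P[k].mean(0),loc(Ss,P[k].mean(0)[None,:2]))
c=pickle.load(open('pics/top0.pkl','rb'));P=cloud(c);k=(P[...,2]>.13)&(P[...,2]<.165)&(np.hypot(P[...,0]-.57,P[...,1]-.115)<.04);print("knob top",k.sum(),P[k].mean(0),loc((.4889,.0798,.2844),P[k].mean(0)[None,:2]))
E
```

```text
[0.4924022  0.17984731 0.54186504] 16.087720107650902 [0.03859787 0.10103724]
1338 [0.49484532 0.16168157 0.40393936] 0.6397538157669043
knob 29 [0.55673129 0.11211755 0.1426938 ] [[0.08095662 0.01778288]]
knob top 13 [0.56195136 0.11803173 0.15227051] [[0.08084402 0.0161991 ]]
```

```bash
sed -i 's/(P\[v0:v0+32,u0:u0+32,2\]>zt)&/(P[v0:v0+32,u0:u0+32,2]>zt)\&(P[v0:v0+32,u0:u0+32,2]<.175)\&/' fitc.py; python3 - <<'E'
from fitc import *
c=pickle.load(open('pics/side8.pkl','rb'));Ss=(.4842,.072,.289)
p,f=handlefit([c],guess=(.4995,.178,.287),zt=.122);print(p,f,loc(Ss,p[:2]))
E
python3 ds.py .115 .017 .297 1.5708; python3 ds.py .115 .017 .297 -1.5708;python3 ds.py .115 .017 .297 0
```

```text
[0.49261363 0.1807434  0.54005108] 7.649980776624375 [0.03905591 0.10183591]
world [0.5925 0.1265 0.    ]
t 14.57 pos [0.5012 0.1811 0.2967] psi 0.2868 tilt [-0.      0.0004] F [-0.5 -0.4 -1. ] w 0.0404 j [-0.95  0.13  0.57  1.73 -0.07  1.31 -1.65]
xyz [ 0.0722  0.0782 -0.0003] r [-0.000e+00 -1.000e-04 -2.502e-01]
TCP in stand [0.0429 0.0953 0.2967]
world [0.5925 0.1265 0.    ]
t 14.57 pos [0.5012 0.1811 0.2967] psi 0.2868 tilt [-0.      0.0004] F [-0.5 -0.4 -1. ] w 0.0404 j [-0.95  0.13  0.57  1.73 -0.07  1.31 -1.65]
xyz [ 0.0722  0.0782 -0.0003] r [-1.000e-04  0.000e+00  2.498e-01]
TCP in stand [0.0429 0.0953 0.2967]
world [0.5925 0.1265 0.    ]
t 14.57 pos [0.5012 0.1811 0.2967] psi 0.2868 tilt [-0.      0.0004] F [-0.5 -0.4 -1. ] w 0.0404 j [-0.95  0.13  0.57  1.73 -0.07  1.31 -1.65]
xyz [ 0.0722  0.0782 -0.0003] r [-0.0001 -0.     -0.0002]
TCP in stand [0.0429 0.0953 0.2967]
```

drive_tool([
  {"rx":0.0,"ry":0.0,"rz":0.0,"x":0.025,"y":0.025,"z":0.0,"fingers":0.0},
  {"rx":0.0,"ry":0.0,"rz":0.0,"x":0.05,"y":0.05,"z":0.0,"fingers":0.0},
  {"rx":0.0,"ry":0.0,"rz":0.0,"x":0.077,"y":0.078,"z":0.0,"fingers":0.0},
  {"rx":0.0,"ry":0.0,"rz":0.0,"x":0.077,"y":0.078,"z":0.0,"fingers":0.0},
  {"rx":0.0,"ry":0.0,"rz":0.0,"x":0.077,"y":0.078,"z":0.0,"fingers":0.0},
  {"rx":0.0,"ry":0.0,"rz":0.0,"x":0.077,"y":0.078,"z":0.03,"fingers":0.0},
  {"rx":0.0,"ry":0.0,"rz":0.0,"x":0.077,"y":0.078,"z":0.06,"fingers":0.0},
  {"rx":0.0,"ry":0.0,"rz":0.0,"x":0.077,"y":0.078,"z":0.06,"fingers":0.0},
])

```text
time: 15.58
ee_pos: [0.5953, 0.129, 0.2349]
eef_rot: [0.99, 0.144, -0.002, 0.0]
ft_force: [-0.2, 0.2, 0.2]
width: 0.0002
```

```bash
python3 ds.py 0.12 .017 .197 0; python3 snap.py 9;python3 - <<'E'
from fitc import *
o=[]
for n in("side","top"):
    c=pickle.load(open(f'pics/{n}9.pkl','rb'));u,v=proj(c,[.52,.15,.1])[0].astype(int)
    o.append(cv2.resize(c["color"][v-40:v+40,u-28:u+28,::-1],(392,560),interpolation=2))
cv2.imwrite('pics/b9.png',np.hstack(o))
E
```

```text
world [0.5973 0.1279 0.    ]
t 15.57 pos [0.5953 0.129  0.2349] psi 0.2883 tilt [-0.0043 -0.0007] F [-0.2  0.2  0.2] w 0.0002 j [-0.77  0.38  0.61  1.61 -0.23  1.24 -1.4 ]
xyz [0.0018 0.0016 0.0379] r [-0.0001  0.0007  0.    ]
TCP in stand [0.1184 0.0186 0.2349]
```

View pics/b9.png

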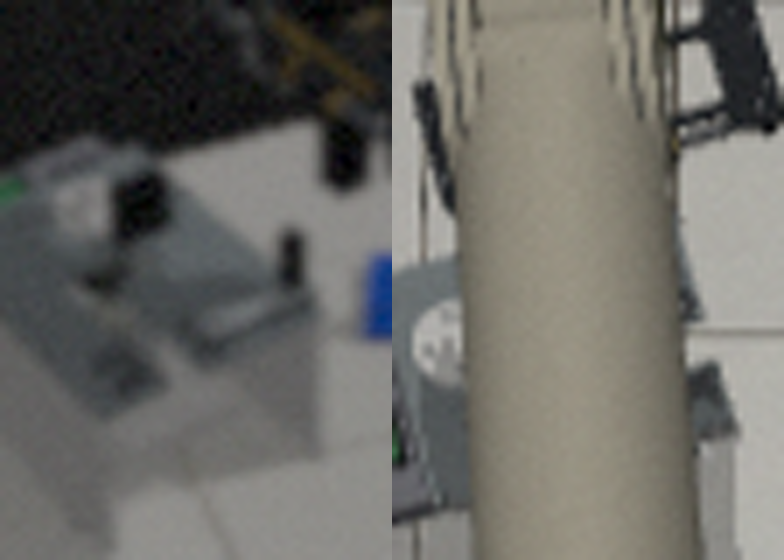

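drive_tool([
  {"rx":0.0,"ry":0.0,"rz":0.0,"x":0.0,"y":0.001,"z":0.02,"fingers":0.0},
  {"rx":0.0,"ry":0.0,"rz":0.0,"x":0.0,"y":0.001,"z":0.038,"fingers":0.0},
  {"rx":0.0,"ry":0.0,"rz":0.0,"x":0.0,"y":0.001,"z":0.038,"fingers":0.0},
  {"rx":0.0,"ry":0.0,"rz":0.0,"x":-0.008,"y":0.001,"z":0.038,"fingers":0.0},
  {"rx":0.0,"ry":0.0,"rz":0.0,"x":-0.016,"y":0.001,"z":0.038,"fingers":0.0},
  {"rx":0.0,"ry":0.0,"rz":0.0,"x":-0.024,"y":0.001,"z":0.038,"fingers":0.0},
  {"rx":0.0,"ry":0.0,"rz":0.0,"x":-0.032,"y":0.001,"z":0.038,"fingers":0.0},
  {"rx":0.0,"ry":0.0,"rz":0.0,"x":-0.032,"y":0.001,"z":0.038,"fingers":0.0},
])

```text
time: 16.68
ee_pos: [0.5663, 0.1179, 0.1992]
eef_rot: [0.99, 0.143, 0.0, -0.0]
ft_force: [-0.6, 0.7, -0.2]
width: 0.0004
```

```bash
python3 ds.py 0.0545 .017 .197 0; python3 snap.py 10;python3 - <<'E'
from fitc import *
o=[]
for n in("side","top"):
    c=pickle.load(open(f'pics/{n}10.pkl','rb'));u,v=proj(c,[.52,.15,.1])[0].astype(int)
    o.append(cv2.resize(c["color"][v-40:v+40,u-28:u+28,::-1],(392,560),interpolation=2))
cv2.imwrite('pics/b10.png',np.hstack(o))
E
```

```text
world [0.5345 0.1093 0.    ]
t 16.68 pos [0.5663 0.1179 0.1992] psi 0.2867 tilt [-0.0001  0.0007] F [-0.6  0.7 -0.2] w 0.0004 j [-0.79  0.34  0.61  1.73 -0.21  1.14 -1.4 ]
xyz [-0.0329 -0.0007  0.0022] r [-0.0001 -0.     -0.0002]
TCP in stand [0.0874 0.0163 0.1992]
```

View pics/b10.png

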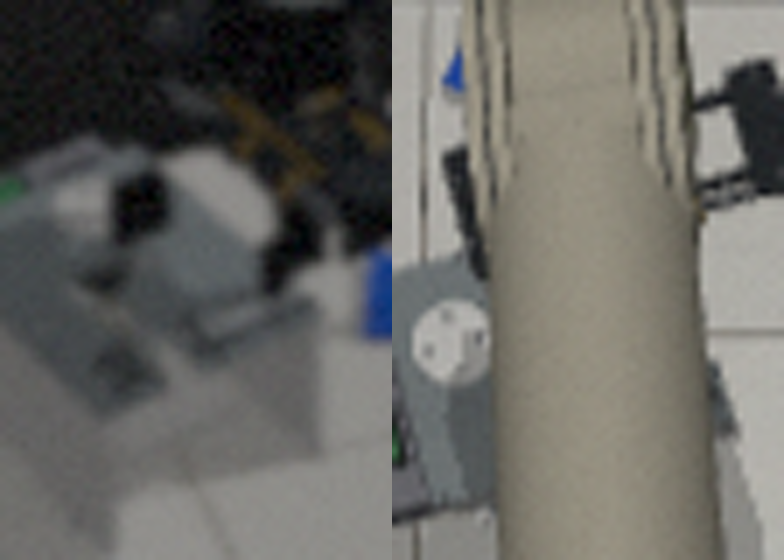

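drive_tool([
  {"rx":0.0,"ry":0.0,"rz":0.0,"x":-0.006,"y":0.0,"z":0.0,"fingers":0.0},
  {"rx":0.0,"ry":0.0,"rz":0.0,"x":-0.013,"y":0.0,"z":0.0,"fingers":0.0},
  {"rx":0.0,"ry":0.0,"rz":0.0,"x":-0.02,"y":0.0,"z":0.0,"fingers":0.0},
  {"rx":0.0,"ry":0.0,"rz":0.0,"x":-0.026,"y":0.0,"z":0.0,"fingers":0.0},
  {"rx":0.0,"ry":0.0,"rz":0.0,"x":-0.03,"y":0.0,"z":0.0,"fingers":0.0},
  {"rx":0.0,"ry":0.0,"rz":0.0,"x":-0.03,"y":0.0,"z":0.0,"fingers":0.0},
])

```text
time: 17.52
ee_pos: [0.5376, 0.1092, 0.1989]
eef_rot: [0.99, 0.143, -0.0, 0.0]
ft_force: [0.4, 0.5, -0.3]
width: 0.0007
```

drive_tool([
  {"rx":0.0,"ry":0.0,"rz":0.0,"x":-0.002,"y":0.0,"z":0.0,"fingers":0.0},
  {"rx":0.0,"ry":0.0,"rz":0.0,"x":-0.003,"y":0.0,"z":0.0,"fingers":0.0},
  {"rx":0.0,"ry":0.0,"rz":0.0,"x":-0.003,"y":0.0,"z":0.0,"fingers":0.0},
])

```text
time: 17.9
ee_pos: [0.5352, 0.1085, 0.1989]
eef_rot: [0.99, 0.143, -0.0, 0.0]
ft_force: [0.7, 0.2, -0.1]
width: 0.0008
```

```bash
python3 ds.py 0.0545 .017 .197 0
```

```text
world [0.5345 0.1093 0.    ]
t 17.9 pos [0.5352 0.1085 0.1989] psi 0.2865 tilt [ 0.     -0.0001] F [ 0.7  0.2 -0.1] w 0.0008 j [-0.82  0.26  0.62  1.82 -0.17  1.12 -1.43]
xyz [-0.0004 -0.0009  0.0019] r [ 0.      0.     -0.0002]
TCP in stand [0.0549 0.0161 0.1989]
```

drive_tool([
  {"rx":0.0,"ry":0.0,"rz":0.0,"x":-0.002,"y":0.0,"z":0.0,"fingers":0.0},
  {"rx":0.0,"ry":0.0,"rz":0.0,"x":-0.004,"y":0.0,"z":0.0,"fingers":0.0},
  {"rx":0.0,"ry":0.0,"rz":0.0,"x":-0.004,"y":0.0,"z":0.0,"fingers":0.0},
])

```text
time: 18.27
ee_pos: [0.5313, 0.1075, 0.199]
eef_rot: [0.99, 0.143, 0.0, -0.0]
ft_force: [1.9, 0.5, -0.3]
width: 0.0008
```

```bash
python3 ds.py 0.0545 .017 .197 0; python3 snap.py 11;python3 - <<'E'
from fitc import *
o=[]
for n in("side","top"):
    c=pickle.load(open(f'pics/{n}11.pkl','rb'));u,v=proj(c,[.52,.15,.1])[0].astype(int)
    o.append(cv2.resize(c["color"][v-40:v+40,u-28:u+28,::-1],(392,560),interpolation=2))
cv2.imwrite('pics/b11.png',np.hstack(o))
E
```

```text
world [0.5345 0.1093 0.    ]
t 18.27 pos [0.5313 0.1075 0.199 ] psi 0.2866 tilt [0.0004 0.0001] F [ 1.9  0.5 -0.3] w 0.0008 j [-0.83  0.25  0.62  1.83 -0.16  1.12 -1.43]
xyz [ 0.0036 -0.0008  0.002 ] r [-0.     -0.0001 -0.0002]
TCP in stand [0.0509 0.0162 0.199 ]
```

View pics/b11.png

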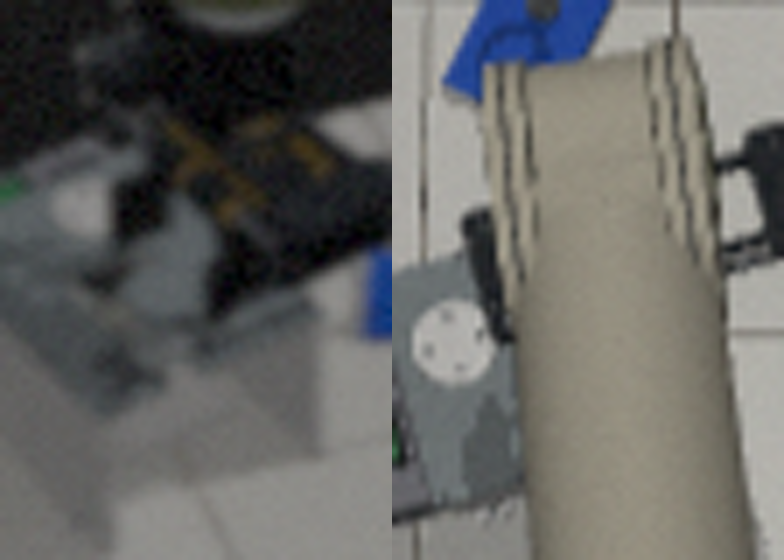

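Bolt is nearly across (silver tip at about (180,345) in the slot mouth); no hard stop felt yet, so push on.

drive_tool([
  {"rx":0.0,"ry":0.0,"rz":0.0,"x":-0.002,"y":0.0,"z":0.0,"fingers":0.0},
  {"rx":0.0,"ry":0.0,"rz":0.0,"x":-0.003,"y":0.0,"z":0.0,"fingers":0.0},
  {"rx":0.0,"ry":0.0,"rz":0.0,"x":-0.003,"y":0.0,"z":0.0,"fingers":0.0},
])

```text
time: 18.75
ee_pos: [0.5305, 0.1073, 0.1993]
eef_rot: [0.99, 0.143, 0.003, 0.0]
ft_force: [16.5, 1.0, -10.7]
width: 0.0004
```

drive_tool([
  {"rx":0.0,"ry":0.0,"rz":0.0,"x":-0.002,"y":0.0,"z":0.0,"fingers":0.0},
  {"rx":0.0,"ry":0.0,"rz":0.0,"x":-0.003,"y":0.0,"z":0.0,"fingers":0.0},
  {"rx":0.0,"ry":0.0,"rz":0.0,"x":-0.003,"y":0.0,"z":0.0,"fingers":0.0},
])

```text
time: 19.12
ee_pos: [0.5298, 0.1072, 0.1998]
eef_rot: [0.99, 0.143, 0.006, -0.0]
ft_force: [29.5, 5.3, -19.9]
width: 0.0001
```

```bash
python3 ds.py 0.0545 .017 .197 0
```

```text
world [0.5345 0.1093 0.    ]
t 19.12 pos [0.5298 0.1072 0.1998] psi 0.2874 tilt [0.0121 0.0018] F [ 29.5   5.3 -19.9] w 0.0001 j [-0.83  0.23  0.62  1.84 -0.15  1.1  -1.44]
xyz [ 0.0051 -0.0007  0.0028] r [ 0.0003 -0.0019 -0.0001]
TCP in stand [0.0494 0.0164 0.1998]
```

Hard stop at ~30 N, TCP no longer advancing. Back off and lift.

drive_tool([
  {"rx":0.0,"ry":0.0,"rz":0.0,"x":0.006,"y":0.0,"z":0.0,"fingers":0.0},
  {"rx":0.0,"ry":0.0,"rz":0.0,"x":0.016,"y":0.0,"z":0.0,"fingers":0.0},
  {"rx":0.0,"ry":0.0,"rz":0.0,"x":0.016,"y":0.0,"z":0.0,"fingers":0.0},
  {"rx":0.0,"ry":0.0,"rz":0.0,"x":0.016,"y":0.0,"z":-0.04,"fingers":0.0},
  {"rx":0.0,"ry":0.0,"rz":0.0,"x":0.016,"y":0.0,"z":-0.1,"fingers":0.0},
  {"rx":0.0,"ry":0.0,"rz":0.0,"x":0.0,"y":0.05,"z":-0.12,"fingers":0.0},
  {"rx":0.0,"ry":0.0,"rz":0.0,"x":0.0,"y":0.11,"z":-0.12,"fingers":0.0},
  {"rx":0.0,"ry":0.0,"rz":0.0,"x":0.0,"y":0.17,"z":-0.12,"fingers":0.0},
  {"rx":0.0,"ry":0.0,"rz":0.0,"x":0.0,"y":0.22,"z":-0.12,"fingers":0.0},
  {"rx":0.0,"ry":0.0,"rz":0.0,"x":0.0,"y":0.25,"z":-0.12,"fingers":0.0},
  {"rx":0.0,"ry":0.0,"rz":0.0,"x":0.0,"y":0.25,"z":-0.12,"fingers":0.0},
])

```text
time: 20.5
ee_pos: [0.5956, -0.1369, 0.3185]
eef_rot: [0.99, 0.141, -0.001, 0.001]
ft_force: [0.3, 0.5, -0.2]
width: 0.0004
```

```bash
python3 ds.py 0.0545 .017 .197 0; python3 snap.py 12;python3 - <<'E'
from fitc import *
o=[]
for n in("side","top"):
    c=pickle.load(open(f'pics/{n}12.pkl','rb'));u,v=proj(c,[.49,.15,.1])[0].astype(int)
    o.append(cv2.resize(c["color"][v-40:v+40,u-28:u+28,::-1],(392,560),interpolation=2))
    P=cloud(c);S={"side":(.4842,.072,.289),"top":(.4889,.0798,.2844)}[n]
    q=loc(S,P[...,:2].reshape(-1,2)).reshape(384,512,2);z=P[...,2]
    k=(z>.128)&(z<.165)&(abs(q[...,1]-.017)<.025)&(abs(q[...,0]-.04)<.06);print(n,"knob",k.sum(),q[k].mean(0) if k.any() else 0)
    k=(z>.145)&(z<.175)&(abs(q[...,1]-.095)<.03)&(abs(q[...,0]-.04)<.04);print(n,"handle",k.sum(),q[k].mean(0),q[k].min(0),q[k].max(0))
    for f in [dict(guess=(.4995,.178,.287),zt=.125)]:
        p,e=handlefit([c],**f);print(p,e,loc(S,p[:2]))
cv2.imwrite('pics/b12.png',np.hstack(o))
E
```

```text
world [0.5345 0.1093 0.    ]
t 20.5 pos [ 0.5956 -0.1369  0.3185] psi 0.282 tilt [-0.0013 -0.0012] F [ 0.3  0.5 -0.2] w 0.0004 j [-0.46  0.35  0.79  1.5  -0.25  1.4  -0.94]
xyz [ 0.01   -0.2535  0.1213] r [ 0.0001  0.0003 -0.001 ]
TCP in stand [ 0.0431 -0.2364  0.3185]
side knob 29 [0.03280651 0.01732426]
side handle 46 [0.03581108 0.0965213 ] [0.01944711 0.09069534] [0.05494968 0.10475057]
[0.49280573 0.18080034 0.5253589 ] 8.574471357170317 [0.03925627 0.10183574]
top knob 15 [0.03213804 0.01655009]
top handle 32 [0.03691045 0.09505485] [0.01944853 0.08847436] [0.05359071 0.10168258]
[0.49816315 0.18292645 0.30494557] 2.7561860822760478 [0.03782644 0.09638481]
```

View pics/b12.png

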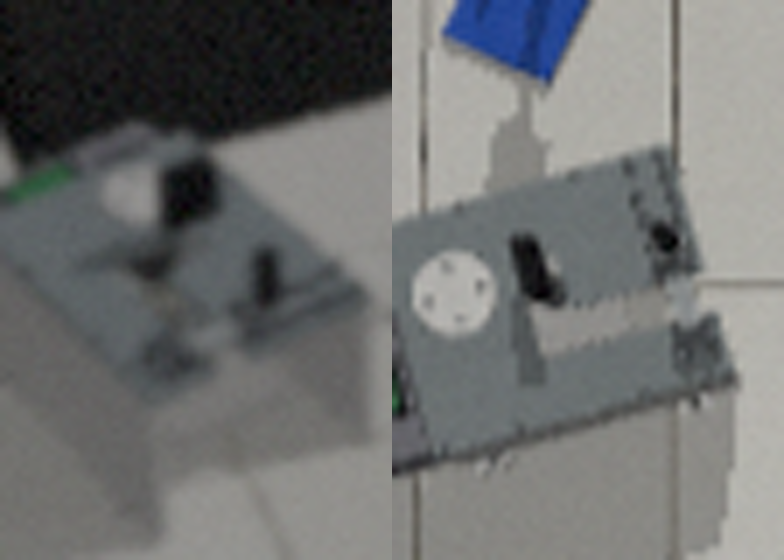

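```bash
python3 - <<'E'
from fitc import *
c=pickle.load(open('pics/side12.pkl','rb'));P=cloud(c);z=P[...,2]
k=(z>.13)&(z<.2)&(np.hypot(P[...,0]-.4955,P[...,1]-.178)<.035);print(np.percentile(z[k],[5,95,100]))
from bench import workorder
print(workorder.close_job())
E
```

```text
[0.13365357 0.16128528 0.1620971 ]
the job is handed in; nothing more can be done
None
```

I slid the carriage into the stand and along the side slot until the stem met the end. I released it there, pushed the bolt shut, moved the arm clear, and handed the job in at about 20.6 s.

**What the last checks showed**
- **Stem:** I felt contact at the end of the side slot, about 8 N. The handle then measured at stand x 37–39 mm (home is 40).
- **Stem across the slot:** The top camera put the handle at y 96 mm and the side camera at 102 mm. I trust the top reading, because the side fit gives a wrong yaw. Both are within the slot's play.
- **Carriage height:** The handle top was at about 161 mm (160 expected), so the carriage lies flat on the bench.
- **Bolt:** It met a hard stop at about 30 N. The knob then measured at x about 32.5 mm, where shut is 34 and it started near 81.

**What disagreed or could not be checked**
- **Camera disagreement:** The two cameras placed the stand 5–8 mm apart. I used an average and corrected it by touching the slot ends.
- **Sample bottle:** I could not see it under the roof at the end. Nothing in the slow carry, about 5 mm above the bench, suggested it moved.
- **Bystanders:** I did not measure them again at the end. The arm's path kept clear of them.

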